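# Nest the counting pans with their handles fanned

## Task

Put the three steel counting pans away as a nest on the counter: the middle-sized one down in the largest where that stands, and the smallest down in the middle-sized one, each sitting flat on the floor of the pan below. Fan the handles like a hand of cards: turn each about 45 degrees from the handle below it, both to the same side (left or right as you like). Leave the mug, the handleless bowl and the tape roll where they are.

Things in the scene. Friction and masses are not known exactly. Their poses are not given: they have to be found in the camera images.
- large: Largest pan: loose round steel pan, 140 mm diameter, 45 mm tall, wall and floor 3 mm. Origin: centre of its underside; z up; x points along its one level handle. Black grip 20 mm wide, 22 mm tall, 90 to 170 mm out from the pan's axis, centre line 41 mm above the underside; thin flat neck. About 500 g. The base of the nest; handle roughly away from the robot.
- medium: Middle-sized pan: loose round steel pan, 106 mm diameter, 57 mm tall, wall and floor 3 mm. Origin: centre of its underside; z up; x points along its one level handle. Black grip 20 mm wide, 22 mm tall, 90 to 165 mm out from the pan's axis, centre line 53 mm above the underside; thin flat neck. About 170 g. 14 mm to spare all round in the largest; seated 3 mm above its underside. Grips collide if laid over one another.
- small: Smallest pan: loose round steel pan, 74 mm diameter, 69 mm tall, wall and floor 3 mm. Origin: centre of its underside; z up; x points along its one level handle. Black grip 20 mm wide, 22 mm tall, 72 to 145 mm out from the pan's axis, centre line 65 mm above the underside; thin flat neck. About 110 g. 13 mm to spare all round in the middle-sized pan; seated 3 mm above its underside.
- medium_grip (a point): A point on the centre line of the middle-sized pan's grip, 108 mm out along x from the pan's axis and 53 mm above its underside: a good place to pinch the grip across its 20 mm width from above, clear of the largest pan's rim when seated. The pan overhangs and sags a little, so pinch firmly.
- small_grip (a point): A point on the centre line of the smallest pan's grip, 95 mm out along x from the pan's axis and 65 mm above its underside: a good place to pinch its 20 mm width from above.
- mug: Bystander: a white ceramic mug, 80 mm diameter, 92 mm tall, beyond the pans. Origin: centre of its underside.
- bowl: Bystander: a steel bowl without a handle, 90 mm diameter, 42 mm tall, beyond the pans. Origin: centre of its underside.
- tape: Bystander: a roll of brown packing tape lying flat, 104 mm diameter, 48 mm tall, on the counter at the robot's right. Origin: centre of its underside.
Mind the look-alikes: they are no part of the job. Leave any orange or purple look-alike of the small alone. What is shaped like the medium but blue or orange is not meant.

How it is judged (in metres and radians):
At the end, for the whole second after the job is handed in: Middle-sized pan flat in the largest, smallest flat in the middle-sized (centres within 20 mm, undersides 3 +/- 6 mm apart, tilt under 0.15 rad); each handle 25 to 65 degrees from the one below, both to the same side; largest upright within 50 mm of its start; all at rest (horizontal distance between medium and large below 0.02 m and z of medium in the frame of large between -0.003 and 0.009 m and angle between each of medium, small's own z axis and vertical below 0.15 rad and angle between the x axis of medium and the x axis of large, either way round between 0.436 and 1.134 rad and x of medium_grip in the frame of large above 0 m and horizontal distance between small and medium below 0.02 m and z of small in the frame of medium between -0.003 and 0.009 m and angle between the x axis of small and the x axis of medium, either way round between 0.436 and 1.134 rad and x of small_grip in the frame of medium above 0 m and ((y of medium_grip in the frame of large above 0 m and y of small_grip in the frame of medium above 0 m) or (y of medium_grip in the frame of large below 0 m and y of small_grip in the frame of medium below 0 m)) and angle between large's own z axis and vertical below 0.1 rad and distance of large from where it was at the start of the episode below 0.05 m and linear speed of each of large, medium, small below 0.02 m/s); the robot touches nothing.
It fails at once if the mug is shifted by more than 30 mm (distance of mug from where it was at the start of the episode above 0.03 m).
It fails at once if the bowl is shifted by more than 30 mm (distance of bowl from where it was at the start of the episode above 0.03 m).
It fails at once if the tape roll is shifted by more than 30 mm (distance of tape from where it was at the start of the episode above 0.03 m).
It also fails if it takes over 61 s, if anything falls off the work surface, if the arm or the gripper's body presses on something with over 40 N, if the wrist force passes 120 N, or if a joint passes its speed limit or range.

## Robot

A 7-joint arm with a two-finger parallel gripper is mounted at the origin on the work surface. World frame = base frame: x ahead of the robot, y to its left, z up, the work surface at z = 0. Lengths are in mm, angles in rad, forces in N, time in s.
With the tool pointing down it reaches from about 400 to 875 mm from the base axis. Payload 4.4 kg.
Tool frame: the origin (TCP) lies between the finger pads; the fingertips stand 11 mm ahead of it and the grasp point (between the pads) lies 8 mm behind it; y points along the fingers, x is the direction in which the jaws open and shut, and the axes are right-handed (so a half turn about y gives the same grasp; the last joint's range is limited). The gripper opens to 85 mm and grips with 20 to 120 N. Pads are 22 mm wide; open, the fingers measure 114 mm over their backs; the gripper's body (76 mm by 85 mm) begins 54 mm behind the grasp point. The pads swing forward as they close: fully open they stand 13 mm farther back than shut.
Start: joints at [1.214, 0.628, 0.038, 1.517, -0.027, 0.996, -0.02], TCP at [186.394, -622.716, 242.313] pointing down, gripper open.
Joint ranges: [-3.06, 3.06], [-0.37, 2.12], [-1.25, 1.32], [0.18, 2.47], [-1.1, 4.24], [0.23, 1.98], [-2.94, 2.94]. Speed limits (rad/s): [2.57, 2.57, 3.14, 3.14, 3.14, 3.14, 3.14].

## Interface

Orientations are given as [roll, pitch, yaw] about the fixed x, y, z axes, in that order (R = Rz(yaw) Ry(pitch) Rx(roll)).
In Python, from cell import * gives the robot as it stands.
- The arm moves only by the shell command python3 -m jog 'ROWS'. ROWS is JSON, a list of rows, each an object of numbers: "x", "y", "z": the shift along the tool's x, y, z in mm; "ax", "ay", "az": the turn, a rotation vector about the tool's x, y, z in rad; "grip": the finger opening in mm, from 0 to 85.4. In form: [{"x": .., "y": .., "z": .., "ax": .., "ay": .., "az": .., "grip": ..}, ...]. A call has 1 to 5 rows; each row is the pose to reach, as a shift and turn from the pose commanded when the call began, along the tool's axes at that moment; what a row does not reach only later rows make up. A row lasts 1/10 s, in which the tool goes at most 50 mm and 8.59 degrees, less where a joint would pass 70% of its speed; a pose out of reach is approached as far as the arm can. A call with a gripper value outside its range is refused whole. The fingers move at their own pace and stop on an object; the grip force is fixed at half the most. Time passes only in rows, so rows that repeat a pose let the fingers close. It gives the time, the measured TCP pose, the force and the opening at its end, in the units of the state.
- read_state(): the state, without advancing time (a new reading comes with each control period).
- get_image(name): name is "scene" or "top" or "wrist"; returns a dict with "color" (420x560x3 uint8, red, green, blue), "vfov" (degrees; the focal length in pixels is half the picture's height over the tangent of half this angle, whatever the lens; pixels are square), "cx", "cy" (the principal point, pixels), "camera_from_world" (4x4, takes a point from world to camera coordinates). Camera axes: x right, y down, z forward; pixel columns grow to the right and rows downward; lengths in mm; the calibration is good to about 2 mm. A picture is of the moment at which its call begins. There is no depth.
- finish_job(): hands the job in, once; it reports no verdict.
The state is a dict: "clock": time; "qpos": joint angles; "qd": joint speeds; "tau": joint torques, N m; "eef_pos": TCP position; "tool_rot": TCP orientation; "force": force on the tool from outside, world axes, zero at the start; "torque": the same for the moment, N m; "width": finger opening in mm.
Only numpy, scipy, OpenCV 4.12 (cv2) and the standard library are available. Lean on these libraries where they do the work, as an engineer would, in place of code of your own. Each camera call takes 0.05 s, during which the arm holds its last target.

## Working session

There is one attempt and no reset: what is moved stays moved. The work goes in short steps, Python scripts to look and compute and a shell command to move; the robot and the scene stay as the last step left them, time stands still between calls to the robot, and variables do not carry over. Pictures are saved under pics/ and viewed, and the job is handed in when it is done.

```bash
ls; mkdir -p pics
python3 - <<'E'
from cell import *
import cv2
s=read_state();print(s)
for n in ["scene","top","wrist"]:
    d=get_image(n);cv2.imwrite(f"pics/a_{n}.png",d["color"][:,:,::-1]);print(n,d["vfov"],d["cx"],d["cy"],d["camera_from_world"])
E
```

```text
pics
{'clock': 0.0, 'qpos': array([ 1.21417094,  0.62931411,  0.0384418 ,  1.51835793, -0.02698648,
        0.99627451, -0.02001076]), 'qd': array([-1.37114503e-03, -1.53074310e-04,  9.61712942e-04, -6.11561689e-04,
        1.82893161e-03,  2.93482817e-05,  1.78206150e-03]), 'tau': array([ 1.96914862e-04, -5.63403404e+01,  1.22618515e+00, -1.93448424e+01,
        1.09800347e-02,  1.05804973e-02, -6.58331629e-06]), 'eef_pos': array([ 186.23941098, -622.13432175,  241.41302496]), 'tool_rot': array([-1.5708298 ,  0.00183559, -1.27997401]), 'force': array([-0.39090909, -1.02103271, -0.09979775]), 'torque': array([ 0.02098528, -0.01222966, -0.01114978]), 'width': 85.6938282366647}
scene 56.846823583423266 279.12404201944855 210.7568613047938 [[-5.05117198e-01  8.62767884e-01  2.20951338e-02  3.36924714e+02]
 [ 5.42422102e-01  3.37271988e-01 -7.69432173e-01 -2.14361576e+02]
 [-6.71293438e-01 -3.76668534e-01 -6.38346250e-01  1.40484142e+03]
 [ 0.00000000e+00  0.00000000e+00  0.00000000e+00  1.00000000e+00]]
top 51.96397279812547 284.87842699865286 208.20479221298223 [[-2.82362161e-02 -9.99514683e-01  1.31572732e-02 -8.37035047e+01]
 [-9.97092567e-01  2.72309596e-02 -7.11680274e-02  5.07571413e+02]
 [ 7.07752032e-02 -1.51285351e-02 -9.97377560e-01  1.48128803e+03]
 [ 0.00000000e+00  0.00000000e+00  0.00000000e+00  1.00000000e+00]]
wrist 61.90520872867854 276.2921952479137 206.92638819240568 [[ 2.86997762e-01 -9.57927335e-01 -2.73969131e-03 -6.47500186e+02]
 [-9.20481630e-01 -2.76568534e-01  2.76085882e-01 -3.63301952e+01]
 [-2.65227925e-01 -7.67141948e-02 -9.61129065e-01  3.79896656e+02]
 [ 0.00000000e+00  0.00000000e+00  0.00000000e+00  1.00000000e+00]]
```

View pics/a_scene.png

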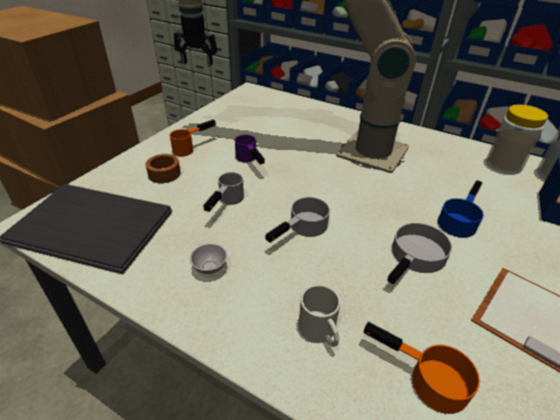

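View pics/a_top.png

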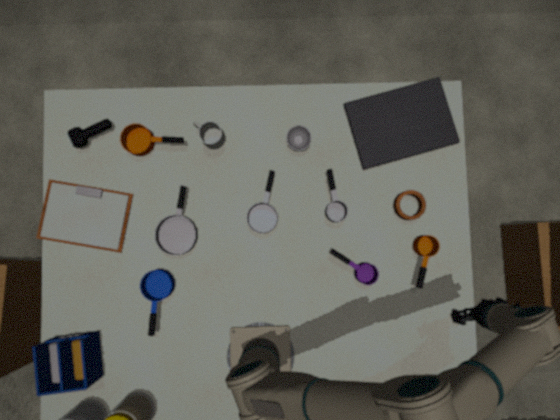

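View pics/a_wrist.png

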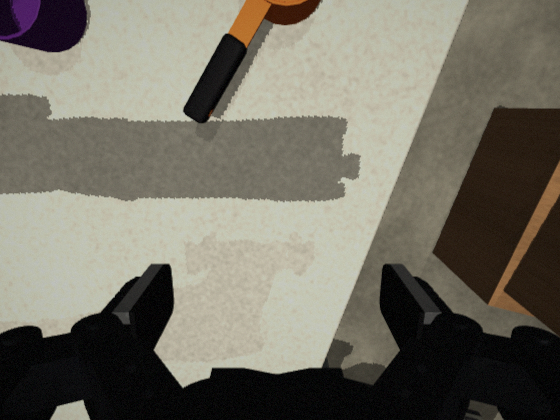

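The scene camera shows the grey pans: large at (421,245), medium at (309,215) and small at (230,187). In the top view they sit at (177,235), (263,217) and (336,211), with their handles pointing up (away from the robot). Next I measure them.

```bash
cat > h.py <<'E'
import numpy as np, cv2
from cell import *
def cam(n):
    d=get_image(n); d["f"]=d["color"].shape[0]/2/np.tan(np.radians(d["vfov"]/2)); return d
def ray(d,uv,z):
    M=np.array(d["camera_from_world"]);R=M[:3,:3];c=-R.T@M[:3,3]
    v=R.T@np.array([(uv[0]-d["cx"])/d["f"],(uv[1]-d["cy"])/d["f"],1.]);return c+v*(z-c[2])/v[2]
def proj(d,p):
    M=np.array(d["camera_from_world"]);q=M[:3,:3]@np.array(p)+M[:3,3]
    return np.array([d["f"]*q[0]/q[2]+d["cx"],d["f"]*q[1]/q[2]+d["cy"]])
def blobs(mask,amin=20):
    n,l,s,c=cv2.connectedComponentsWithStats(mask.astype(np.uint8),connectivity=8)
    return [(s[i],c[i],l==i) for i in range(1,n) if s[i][4]>=amin]
E
python3 - <<'E'
from h import *
d=cam("top");im=d["color"][:,:,::-1]
crop=im[150:270,140:370]
cv2.imwrite("pics/b_top.png",cv2.resize(crop,None,fx=3.4,fy=3.4,interpolation=cv2.INTER_CUBIC))
d2=cam("scene");cv2.imwrite("pics/b_scene.png",cv2.resize(d2["color"][150:300,190:470,::-1],None,fx=2.8,fy=2.8,interpolation=cv2.INTER_CUBIC))
hsv=cv2.cvtColor(d["color"],cv2.COLOR_RGB2HSV)
for p in [(177,235),(200,250),(263,217),(336,211),(183,198),(300,240),(193,235),(263,203)]:print(p,d["color"][p[1],p[0]],hsv[p[1],p[0]])
E
```

```text
(177, 235) [133 125 129] [165  15 133]
(200, 250) [133 135 128] [ 39  13 135]
(263, 217) [132 136 142] [108  18 142]
(336, 211) [136 137 137] [ 90   2 137]
(183, 198) [4 8 8] [ 90 128   8]
(300, 240) [134 136 126] [ 36  19 136]
(193, 235) [134 133 134] [150   2 134]
(263, 203) [83 84 81] [40  9 84]
```

View pics/b_top.png

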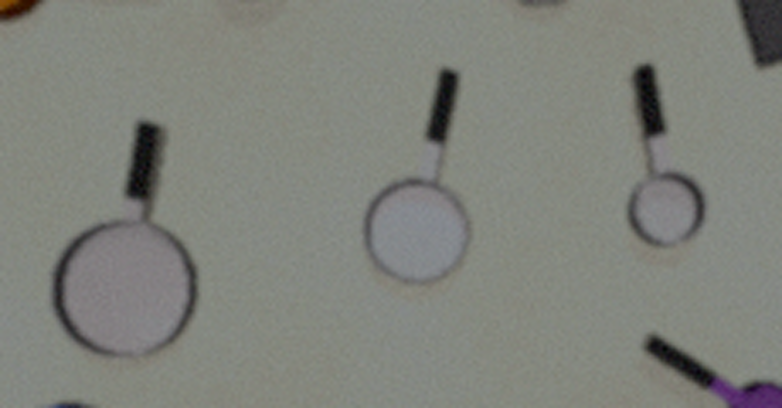

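View pics/b_scene.png

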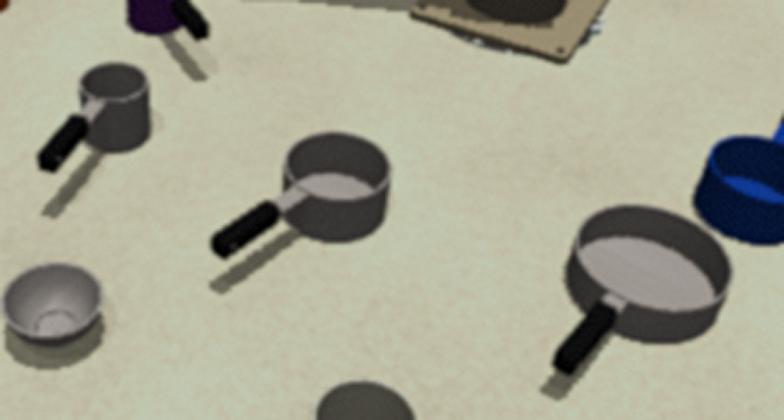

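```bash
cat > m.py <<'E'
from h import *
def measure(d,specs):
    im=cv2.GaussianBlur(d["color"],(3,3),0).astype(float)
    dark=im.max(2)<45
    chroma=cv2.GaussianBlur(d["color"].astype(np.float32),(0,0),1.2); ch=(chroma[:,:,0]+chroma[:,:,2])/2-chroma[:,:,1]
    out={}
    for n,(pc,gc,H,gz,gr) in specs.items():
        b=min(blobs(dark),key=lambda b:np.hypot(*(b[1]-gc)));g=ray(d,b[1],gz+8)
        m=((ch>-0.8)|(im.max(2)<112))&~dark
        m=cv2.morphologyEx(m.astype(np.uint8),cv2.MORPH_OPEN,np.ones((5,5)))
        p=min(blobs(m,100),key=lambda b:np.hypot(*(b[1]-pc)))
        cs,_=cv2.findContours(p[2].astype(np.uint8),cv2.RETR_EXTERNAL,cv2.CHAIN_APPROX_NONE)
        (cx,cy),r=cv2.minEnclosingCircle(max(cs,key=len))
        e=cv2.fitEllipse(max(cs,key=len))
        P=ray(d,e[0],H)
        a=np.arctan2(*(g-P)[1::-1])
        print(n,"grip px",b[1].round(1),b[0][4],"pan px",np.round(e[0],1),np.round(e[1],1),"P",P.round(1),"G",g.round(1),"dist",np.hypot(*(g-P)[:2]).round(1),gr,"ang",np.degrees(a).round(1))
        out[n]=(P,g,a)
    return out
E
python3 - <<'E'
from m import *
d=cam("top")
S=dict(large=((177,235),(183,198),45,41,130),medium=((263,217),(270,180),57,53,127.5),small=((336,211),(331,178),69,65,108.5))
o=measure(d,S)
M=np.array(d["camera_from_world"]);print("cam",-M[:3,:3].T@M[:3,3])
d=cam("scene");im=d["color"].copy()
for n,(P,g,a) in o.items():
    H,gr=S[n][2],{'large':70,'medium':53,'small':37}[n]
    for t in np.linspace(0,6.28,40):
        for z in (0,H):
            u=proj(d,[P[0]+gr*np.cos(t),P[1]+gr*np.sin(t),z]).round().astype(int);im[u[1],u[0]]=(255,0,0)
    for r in np.linspace(0,S[n][4]+35,30):
        u=proj(d,[P[0]+r*np.cos(a),P[1]+r*np.sin(a),S[n][3]+11]).round().astype(int);im[u[1],u[0]]=(0,255,0)
cv2.imwrite("pics/c_scene.png",cv2.resize(im[150:300,190:470,::-1],None,fx=2.8,fy=2.8,interpolation=cv2.INTER_CUBIC))
E
```

```text
large grip px [181.8 197.1] 105 pan px [176.5 233.3] [41.9 45. ] P [428.  272.9  45. ] G [550.3 252.6  49. ] dist 124.0 130 ang -9.4
medium grip px [269.9 180.8] 69 pan px [261.4 215.9] [27.4 30.2] P [478.5 -17.1  57. ] G [596.8 -48.9  61. ] dist 122.4 127.5 ang -15.0
small grip px [330.4 179.4] 79 pan px [335.  207.6] [22.  32.3] P [ 499. -266.   69.] G [ 594.3 -253.2   73. ] dist 96.2 108.5 ang 7.6
cam [ 398.8937516   -75.07482076 1514.62760282]
```

View pics/c_scene.png

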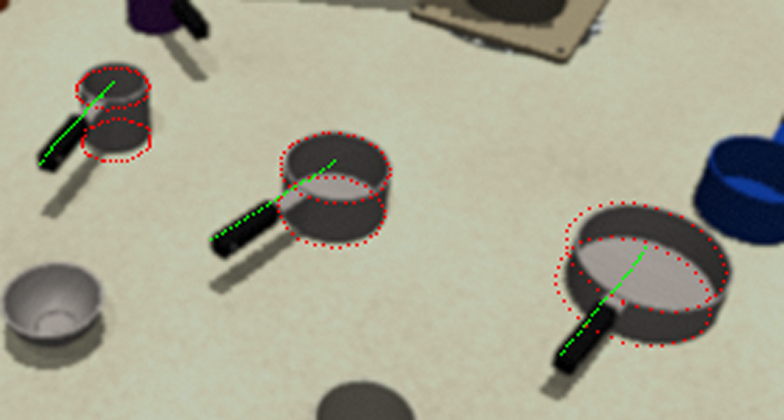

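The overlay fits once the pan centres are corrected for the neck. From the crop the centres are about L(424,274) at -9.5°, M(473,-20) at -13° and S(487,-268) at 8°. I'll hover over the medium pan first.

```bash
cat >> h.py <<'E'
from scipy.spatial.transform import Rotation as Ro
def plan(t,jaw,s=None):
    """t world target TCP, jaw = desired yaw(deg) of tool x; tool vertical"""
    s=s or read_state();R=Ro.from_euler("xyz",s["tool_rot"]);
    T=Ro.from_euler("xyz",[-np.pi/2,0,np.radians(jaw)])
    sh=R.inv().apply(np.array(t)-s["eef_pos"]);rv=(R.inv()*T).as_rotvec()
    print("clock",round(s["clock"],2),"pos",s["eef_pos"].round(1),"yaw",np.degrees(s["tool_rot"]).round(1),"w",round(s["width"],1),"F",s["force"].round(1))
    print("-> shift",sh.round(1),"rot",rv.round(3))
E
python3 - <<'E'
from h import *
plan([578,-44,200],-103.1)
E
```

```text
clock 0.35 pos [ 186.4 -622.6  242.1] yaw [-90.    0.  -73.3] w 85.2 F [ 0.2  0.8 -0. ]
-> shift [-442.    42.3  541.1] rot [ 0.     0.519 -0.   ]
```

```bash
python3 -m jog '[{"x":-30,"y":3,"z":36,"ay":0.1},{"x":-60,"y":6,"z":73,"ay":0.2},{"x":-90,"y":9,"z":110,"ay":0.3},{"x":-120,"y":12,"z":146,"ay":0.4},{"x":-150,"y":15,"z":183,"ay":0.5}]'
python3 - <<'E'
from h import *
plan([578,-44,200],-103.1)
E
```

```text
clock 0.35 pos [ 186.4 -622.6  242.1] yaw [-90.    0.  -73.3] w 85.2 F [ 0.2  0.8 -0. ]
-> shift [-442.    42.3  541.1] rot [ 0.     0.519 -0.   ]$[0]: bad value
```

```bash
python3 -m jog '[{"x":-30,"y":3,"z":36,"ax":0,"ay":0.1,"az":0,"grip":85},{"x":-60,"y":6,"z":73,"ax":0,"ay":0.2,"az":0,"grip":85},{"x":-90,"y":9,"z":110,"ax":0,"ay":0.3,"az":0,"grip":85},{"x":-120,"y":12,"z":146,"ax":0,"ay":0.4,"az":0,"grip":85},{"x":-150,"y":15,"z":183,"ax":0,"ay":0.5,"az":0,"grip":85}]'
python3 - <<'E'
from h import *
plan([578,-44,200],-103.1)
E
```

```text
clock: 0.85
eef_pos: [319.5, -425.0, 227.4]
tool_rot: [-1.57, -0.0, -1.785]
force: [0.8, -0.3, -0.0]
width: 85.3
clock 0.85 pos [ 319.5 -425.   227.4] yaw [ -90.    -0.  -102.2] w 85.3 F [ 0.8 -0.3 -0. ]
-> shift [-427.2   27.4  171.8] rot [-0.001  0.015  0.   ]
```

```bash
python3 -m jog '[{"x":-43,"y":3,"z":17,"ax":0,"ay":0.015,"az":0,"grip":85},{"x":-86,"y":6,"z":34,"ax":0,"ay":0.015,"az":0,"grip":85},{"x":-129,"y":9,"z":51,"ax":0,"ay":0.015,"az":0,"grip":85},{"x":-172,"y":12,"z":68,"ax":0,"ay":0.015,"az":0,"grip":85},{"x":-215,"y":15,"z":86,"ax":0,"ay":0.015,"az":0,"grip":85}]'
python3 -m jog '[{"x":-43,"y":3,"z":17,"ax":0,"ay":0,"az":0,"grip":85},{"x":-86,"y":6,"z":34,"ax":0,"ay":0,"az":0,"grip":85},{"x":-129,"y":9,"z":51,"ax":0,"ay":0,"az":0,"grip":85},{"x":-172,"y":12,"z":68,"ax":0,"ay":0,"az":0,"grip":85},{"x":-212,"y":12,"z":86,"ax":0,"ay":0,"az":0,"grip":85}]'
python3 - <<'E'
from h import *
plan([578,-44,200],-103.1)
d=cam("wrist");cv2.imwrite("pics/d_wrist.png",d["color"][:,:,::-1])
E
```

```text
clock: 1.35
eef_pos: [448.4, -232.5, 212.5]
tool_rot: [-1.57, -0.0, -1.795]
force: [0.0, -0.2, 0.5]
width: 85.2
clock: 1.85
eef_pos: [579.2, -44.2, 200.1]
tool_rot: [-1.571, 0.0, -1.794]
force: [1.0, -0.5, 0.4]
width: 85.3
clock 1.85 pos [579.2 -44.2 200.1] yaw [ -90.     0.  -102.8] w 85.3 F [ 1.  -0.5  0.4]
-> shift [ 0.1  0.1 -1.2] rot [ 0.001  0.005 -0.   ]
```

View pics/d_wrist.png

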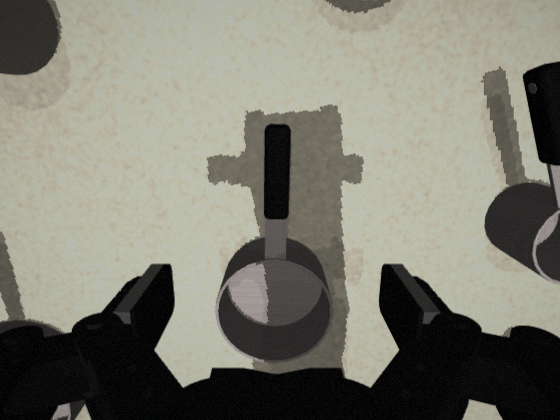

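The wrist view shows the medium grip running from (277,125) to (276,218), and its rim centred near (274,309), almost straight with the tool.

Run:
```python
from h import *
d=cam("wrist")
g=d["color"].max(2)<40
b=min(blobs(g,300),key=lambda b:np.hypot(*(b[1]-(277,170))))
x,y,w,h=b[0][:4];print(b[0],b[1])
near=ray(d,(x+w/2-1,y+h-1),60);far=ray(d,(x+w/2,y),64)
v=far-near;print(near,far,np.hypot(*v[:2]),np.degrees(np.arctan2(v[1],v[0])))
for z in(57,):
  l=ray(d,(217,309),z);r=ray(d,(331,309),z);print(l,r,np.hypot(*(l-r)[:2]),(l+r)/2)
plan([578,-44,45],-103.1)
```

```text
[ 277  130   28   94 2298] [290.43690165 175.89556136]
[561.27960628 -39.35366299  60.        ] [634.36404693 -55.0421363   64.        ] 74.74933885489976 -12.11538437588837
[494.75430673  40.73556699  57.        ] [473.72908877 -58.65011906  57.        ] 101.58530593621747 [484.24169775  -8.95727604  57.        ]
clock 1.95 pos [582.2 -38.4 200. ] yaw [ -89.9    0.3 -102.2] w 85.2 F [-0.8  0.2 -0.3]
-> shift [  7.1 155.   -3.3] rot [-0.002  0.015 -0.005]
```

```bash
python3 - <<'E'
from h import *
plan([579,-43.2,45],-102.1)
E
python3 -m jog '[{"x":2,"y":40,"z":-1,"ax":0,"ay":0,"az":0,"grip":70},{"x":4,"y":80,"z":-2,"ax":0,"ay":0,"az":0,"grip":60},{"x":5,"y":115,"z":-2,"ax":0,"ay":0,"az":0,"grip":60},{"x":5,"y":115,"z":-2,"ax":0,"ay":0,"az":0,"grip":60},{"x":5,"y":115,"z":-2,"ax":0,"ay":0,"az":0,"grip":60}]'
python3 - <<'E'
from h import *
d=cam("wrist");cv2.imwrite("pics/e_wrist.png",d["color"][:,:,::-1])
plan([579,-43.2,45],-102.1)
E
```

```text
clock 1.95 pos [582.2 -38.4 200. ] yaw [ -89.9    0.3 -102.2] w 85.2 F [-0.8  0.2 -0.3]
-> shift [  6.1 155.   -2.5] rot [-0.002 -0.003 -0.005]
clock: 2.45
eef_pos: [575.4, -51.4, 85.6]
tool_rot: [-1.571, -0.0, -1.796]
force: [0.7, -0.6, 0.9]
width: 60.1
clock 2.5 pos [576.4 -51.4  86.7] yaw [ -89.9    0.  -102.9] w 60.3 F [0.1 0.7 0.1]
-> shift [-8.6 41.7  0.6] rot [-0.002 -0.013 -0.   ]
```

View pics/e_wrist.png

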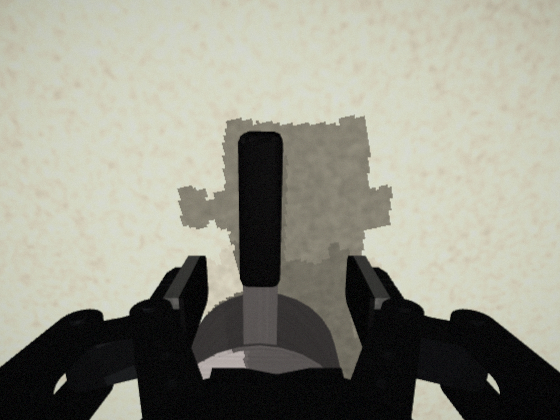

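The wrist view has the grip at column 261, with the finger midpoint near 276. That agrees with the computed -8 mm x correction.

```bash
python3 -m jog '[{"x":-8,"y":8,"z":0,"ax":0,"ay":-0.01,"az":0,"grip":60},{"x":-8,"y":41,"z":0,"ax":0,"ay":-0.01,"az":0,"grip":60},{"x":-8,"y":41,"z":0,"ax":0,"ay":-0.01,"az":0,"grip":60},{"x":-8,"y":41,"z":0,"ax":0,"ay":-0.01,"az":0,"grip":60},{"x":-8,"y":41,"z":0,"ax":0,"ay":-0.01,"az":0,"grip":60}]'
python3 - <<'E'
from h import *
d=cam("wrist");cv2.imwrite("pics/f_wrist.png",d["color"][:,:,::-1])
plan([579,-43.2,45],-102.1)
E
```

```text
clock: 3.0
eef_pos: [578.3, -43.2, 45.9]
tool_rot: [-1.568, 0.0, -1.785]
force: [0.7, 0.5, 0.2]
width: 59.9
clock 3.05 pos [578.3 -43.3  45.9] yaw [ -89.8    0.  -102.3] w 60.1 F [-0.8  0.   0.2]
-> shift [-0.2  0.9  0.6] rot [-0.003 -0.003 -0.   ]
```

View pics/f_wrist.png

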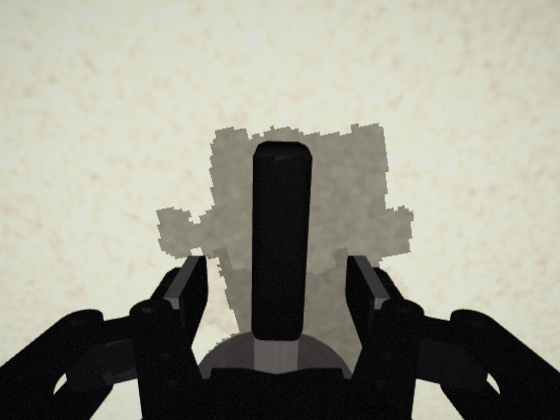

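The grip is centred between the fingers at column 279. I close here.

```bash
python3 -m jog '[{"x":0,"y":0,"z":0,"ax":0,"ay":0,"az":0,"grip":20},{"x":0,"y":0,"z":0,"ax":0,"ay":0,"az":0,"grip":0},{"x":0,"y":0,"z":0,"ax":0,"ay":0,"az":0,"grip":0},{"x":0,"y":0,"z":0,"ax":0,"ay":0,"az":0,"grip":0},{"x":0,"y":0,"z":0,"ax":0,"ay":0,"az":0,"grip":0}]';python3 -m jog '[{"x":0,"y":-5,"z":0,"ax":0,"ay":0,"az":0,"grip":0},{"x":0,"y":-20,"z":0,"ax":0,"ay":0,"az":0,"grip":0},{"x":0,"y":-40,"z":0,"ax":0,"ay":0,"az":0,"grip":0},{"x":0,"y":-60,"z":0,"ax":0,"ay":0,"az":0,"grip":0},{"x":0,"y":-75,"z":0,"ax":0,"ay":0,"az":0,"grip":0}]'
python3 - <<'E'
from h import *
d=cam("wrist");cv2.imwrite("pics/g_wrist.png",d["color"][:,:,::-1])
d=cam("scene");cv2.imwrite("pics/g_scene.png",cv2.resize(d["color"][100:300,190:470,::-1],None,fx=2.8,fy=2.8))
plan([579,-43.2,145],-102.1)
E
```

```text
clock: 3.55
eef_pos: [577.6, -43.2, 44.8]
tool_rot: [-1.57, 0.0, -1.785]
force: [-0.0, 1.2, 4.4]
width: 19.1
clock: 4.05
eef_pos: [577.6, -43.2, 121.3]
tool_rot: [-1.569, 0.0, -1.785]
force: [-0.3, -0.6, -1.4]
width: 19.2
clock 4.15 pos [578.9 -43.4 122.1] yaw [ -89.7    0.  -102.3] w 19.4 F [ 0.5  0.5 -1. ]
-> shift [ -0.2 -22.9   0.2] rot [-0.005 -0.003 -0.001]
```

View pics/g_wrist.png

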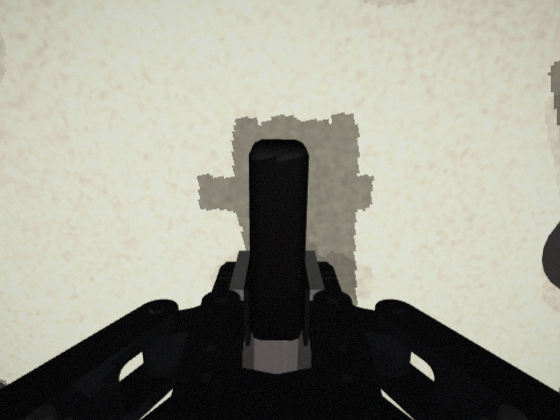

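View pics/g_scene.png

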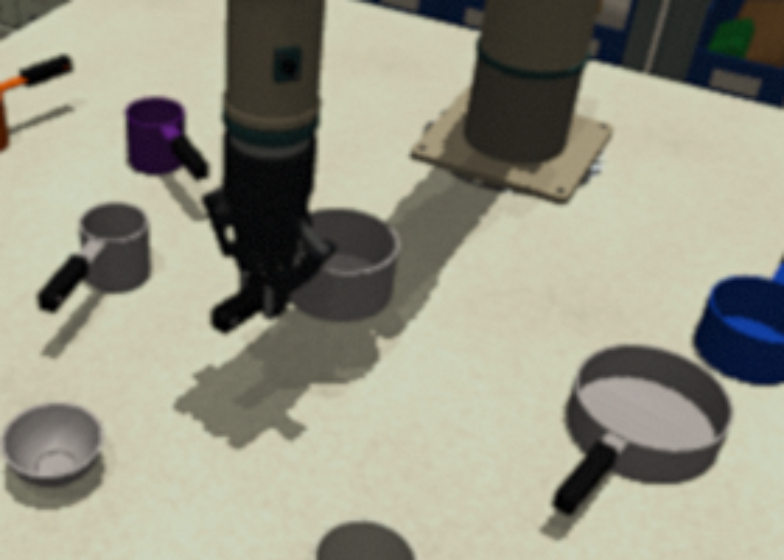

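The pan is held (opening 19 mm). Before placing it I check the large pan's pose with an overlay in both fixed views.

Run:
```python
from h import *
out=[]
for n,c in(("scene",(380,205,470,300)),("top",(145,175,215,265))):
    d=cam(n);im=d["color"][:,:,::-1];K=6 if n=="scene" else 6
    x0,y0,x1,y1=c;I=cv2.resize(im[y0:y1,x0:x1],None,fx=K,fy=K,interpolation=cv2.INTER_NEAREST)
    P=np.array([424,274]);a=np.radians(-9.5)
    def dot(p,col):
        u=proj(d,p);cv2.circle(I,(int((u[0]-x0+.5)*K),int((u[1]-y0+.5)*K)),1,col,-1)
    for t in np.linspace(0,6.28,80):
        dot([P[0]+70*np.cos(t),P[1]+70*np.sin(t),45],(0,0,255)); dot([P[0]+67*np.cos(t),P[1]+67*np.sin(t),3],(255,0,0))
    for r in(90,170):
        for s in np.linspace(-10,10,10): dot([P[0]+r*np.cos(a)-s*np.sin(a),P[1]+r*np.sin(a)+s*np.cos(a),52],(0,255,0))
    out.append(cv2.resize(I,(int(I.shape[1]*540/I.shape[0]),540)))
w=np.hstack(out)
cv2.imwrite("pics/h.png",w[:,:800] if w.shape[1]<=800 else cv2.resize(w,(800,int(540*800/w.shape[1]))));print(w.shape)
```

```text
(540, 931, 3)
```

View pics/h.png

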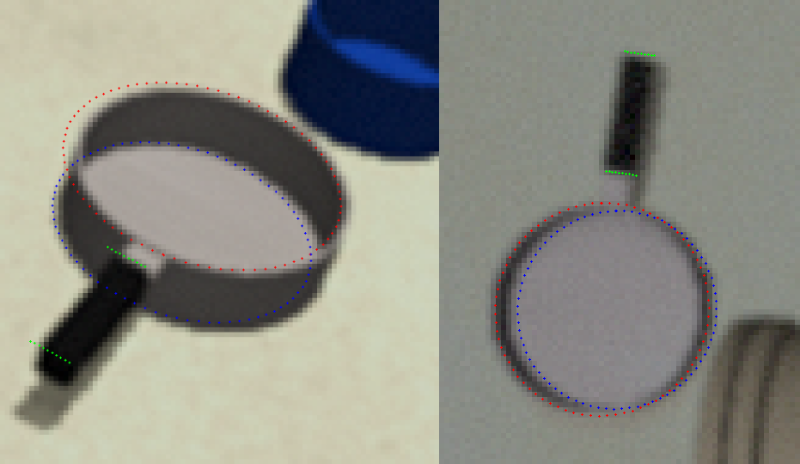

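The top overlay matches within 1 px. The scene view carries a small constant offset that also showed up on the medium pan, so I trust top and wrist. Now I swing over the large pan.

```bash
python3 -m jog '[{"x":0,"y":-20,"z":0,"ax":0,"ay":0,"az":0,"grip":0},{"x":0,"y":-40,"z":0,"ax":0,"ay":0,"az":0,"grip":0},{"x":0,"y":-45,"z":0,"ax":0,"ay":0,"az":0,"grip":0},{"x":0,"y":-45,"z":0,"ax":0,"ay":0,"az":0,"grip":0}]'
python3 - <<'E'
from h import *
plan([514,334,165],-56.5)
E
```

```text
clock: 4.65
eef_pos: [577.2, -43.1, 164.2]
tool_rot: [-1.571, 0.0, -1.785]
force: [0.1, -0.3, -1.8]
width: 18.9
clock 4.65 pos [577.2 -43.1 164.2] yaw [ -90.     0.  -102.3] w 18.9 F [ 0.1 -0.3 -1.8]
-> shift [-355.1   -0.9 -141.9] rot [-0.    -0.799  0.   ]
```

Two calls of about half the distance each, at 0.08 rad per row.

```bash
python3 -m jog '[{"x":-18,"y":0,"z":-7,"ax":0,"ay":-0.04,"az":0,"grip":0},{"x":-53,"y":0,"z":-21,"ax":0,"ay":-0.12,"az":0,"grip":0},{"x":-89,"y":0,"z":-35,"ax":0,"ay":-0.2,"az":0,"grip":0},{"x":-125,"y":0,"z":-49,"ax":0,"ay":-0.28,"az":0,"grip":0},{"x":-160,"y":0,"z":-63,"ax":0,"ay":-0.36,"az":0,"grip":0}]'
python3 - <<'E'
from h import *
plan([514,334,165],-56.5)
E
```

```text
clock: 5.15
eef_pos: [547.8, 129.5, 162.9]
tool_rot: [-1.573, 0.001, -1.419]
force: [0.8, 0.9, -1.6]
width: 19.1
clock 5.15 pos [547.8 129.5 162.9] yaw [-90.2   0.  -81.3] w 19.1 F [ 0.8  0.9 -1.6]
-> shift [-207.2   -1.9   -2.5] rot [ 0.002 -0.433 -0.001]
```

```bash
python3 -m jog '[{"x":-40,"y":0,"z":0,"ax":0,"ay":-0.09,"az":0,"grip":0},{"x":-80,"y":0,"z":-1,"ax":0,"ay":-0.18,"az":0,"grip":0},{"x":-120,"y":-1,"z":-1,"ax":0,"ay":-0.27,"az":0,"grip":0},{"x":-160,"y":-1,"z":-2,"ax":0,"ay":-0.36,"az":0,"grip":0},{"x":-190,"y":-1,"z":-2,"ax":0,"ay":-0.42,"az":0,"grip":0}]';python3 -m jog '[{"x":-8,"y":0,"z":0,"ax":0,"ay":-0.01,"az":0,"grip":0},{"x":-16,"y":0,"z":-1,"ax":0,"ay":-0.01,"az":0,"grip":0},{"x":-16,"y":0,"z":-1,"ax":0,"ay":-0.01,"az":0,"grip":0},{"x":-16,"y":0,"z":-1,"ax":0,"ay":-0.01,"az":0,"grip":0}]'
python3 - <<'E'
from h import *
plan([514,334,165],-56.5)
for n in("wrist","scene","top"):
    d=cam(n);cv2.imwrite(f"pics/i_{n}.png",d["color"][:,:,::-1] if n=="wrist" else cv2.resize(d["color"][120:300,330:510,::-1],None,fx=3.3,fy=3.3) if n=="scene" else cv2.resize(d["color"][150:280,130:260,::-1],None,fx=4,fy=4))
plan([514,334,165],-56.5)
E
```

```text
clock: 5.65
eef_pos: [517.0, 318.5, 163.8]
tool_rot: [-1.573, 0.003, -0.997]
force: [-0.2, -0.4, -1.2]
width: 18.9
clock: 6.05
eef_pos: [510.7, 325.8, 165.0]
tool_rot: [-1.572, -0.001, -0.996]
force: [-0.1, 0.1, -1.2]
width: 18.8
clock 6.05 pos [510.7 325.8 165. ] yaw [-90.1  -0.1 -57.1] w 18.8 F [-0.1  0.1 -1.2]
-> shift [-5.1 -0.1  7.3] rot [ 0.001 -0.01   0.001]
clock 6.2 pos [511.3 325.8 165.3] yaw [-90.   -0.  -57.1] w 19.1 F [-0.4 -0.2 -2.4]
-> shift [-5.4  0.3  6.7] rot [ 0.    -0.011  0.001]
```

View pics/i_wrist.png

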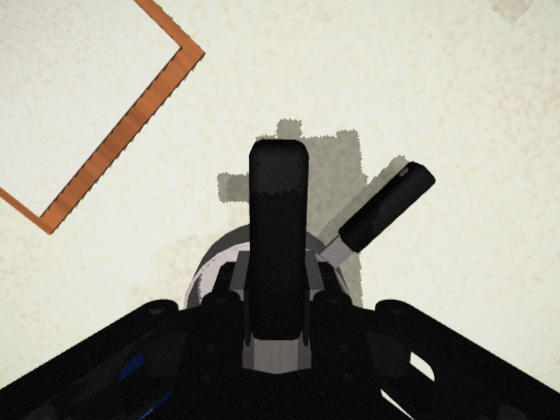

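View pics/i_scene.png

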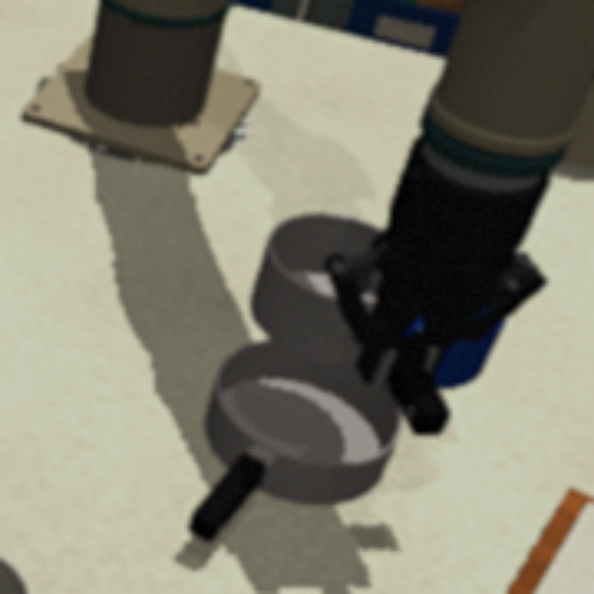

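View pics/i_top.png

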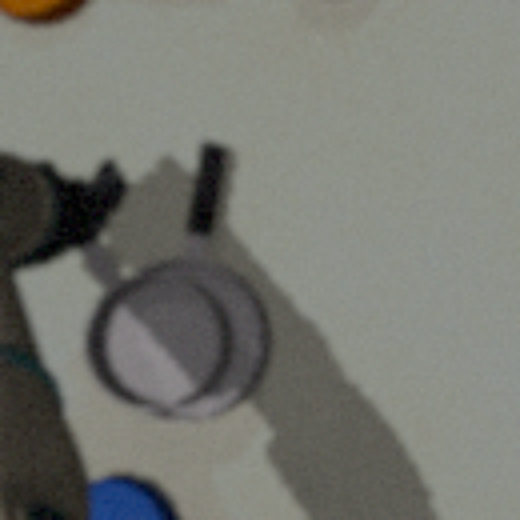

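The wrist view shows the large handle from near end (349,243) to far end (424,172). The held pan looks only slightly tilted, and from above it projects over the large pan's left part because it is higher up.

Run:
```python
from h import *
d=cam("wrist")
g=d["color"].max(2)<45
b=min(blobs(g,300),key=lambda b:np.hypot(*(b[1]-(388,205))))
pts=np.argwhere(b[2])[:,::-1].astype(np.float32);rc=cv2.minAreaRect(pts);print(b[0],rc)
W=[ray(d,p,52) for p in cv2.boxPoints(rc)]
c=ray(d,rc[0],50)
e=[(W[i]+W[(i+1)%4])/2 for i in range(4)]
for i in range(2):
    v=e[i]-e[i+2];print(np.hypot(*v[:2]),np.degrees(np.arctan2(v[1],v[0])),e[i].round(1),e[i+2].round(1))
print(c)
t=cam("top")
# held medium rim centre in top view at height ~ 165-45+57
print(ray(t,(130+(163)/4,150+(340)/4),177))
```

```text
[ 338  163   96   90 3310] ((384.9765930175781, 206.86422729492188), (31.941923141479492, 109.3514175415039), 46.54815673828125)
24.83712694896934 77.67180568687924 [555.1 272.7  52. ] [549.8 248.4  52. ]
77.8888514852601 -9.994650198914576 [590.8 253.8  52. ] [514.1 267.3  52. ]
[553.57052747 259.59130957  50.        ]
[420.5176476  259.29243135 177.        ]
```

Both cameras agree on the relative offset: top gives (+3.5,+15) and wrist gives (+3,+14), with top distorting slightly near the edges. Correct, then lower partway.

Run:
```python
from h import *
plan([514.8,340.3,110],-57.1)
```

```text
clock 6.3 pos [511.1 326.3 165.4] yaw [-90.   -0.  -57.1] w 18.9 F [ 0.2  1.  -1.9]
-> shift [-9.8 55.4 10.7] rot [-0. -0.  0.]
```

```bash
python3 -m jog '[{"x":-5,"y":5,"z":5,"ax":0,"ay":0,"az":0,"grip":0},{"x":-10,"y":20,"z":10,"ax":0,"ay":0,"az":0,"grip":0},{"x":-10,"y":40,"z":11,"ax":0,"ay":0,"az":0,"grip":0},{"x":-10,"y":55,"z":11,"ax":0,"ay":0,"az":0,"grip":0},{"x":-10,"y":55,"z":11,"ax":0,"ay":0,"az":0,"grip":0}]'
python3 - <<'E'
from h import *
plan([514.8,340.3,110],-57.1)
for n in("scene","top"):
    d=cam(n);cv2.imwrite(f"pics/j_{n}.png",cv2.resize(d["color"][150:300,350:500,::-1],None,fx=4,fy=4,interpolation=cv2.INTER_CUBIC) if n=="scene" else cv2.resize(d["color"][190:270,140:220,::-1],None,fx=7,fy=7,interpolation=cv2.INTER_CUBIC))
plan([514.8,340.3,110],-57.1)
E
```

```text
clock: 6.8
eef_pos: [512.5, 340.7, 107.1]
tool_rot: [-1.577, -0.0, -0.995]
force: [-0.2, -0.4, -2.0]
width: 19.3
clock 6.8 pos [512.5 340.7 107.1] yaw [-90.3  -0.  -57. ] w 19.3 F [-0.2 -0.4 -2. ]
-> shift [ 1.6 -2.9  1.6] rot [0.006 0.002 0.   ]
clock 6.9 pos [514.2 341.5 109.6] yaw [-90.1  -0.  -57. ] w 19.4 F [ 0.3 -0.7 -0.9]
-> shift [ 1.3 -0.4 -0.2] rot [0.001 0.002 0.   ]
```

View pics/j_scene.png

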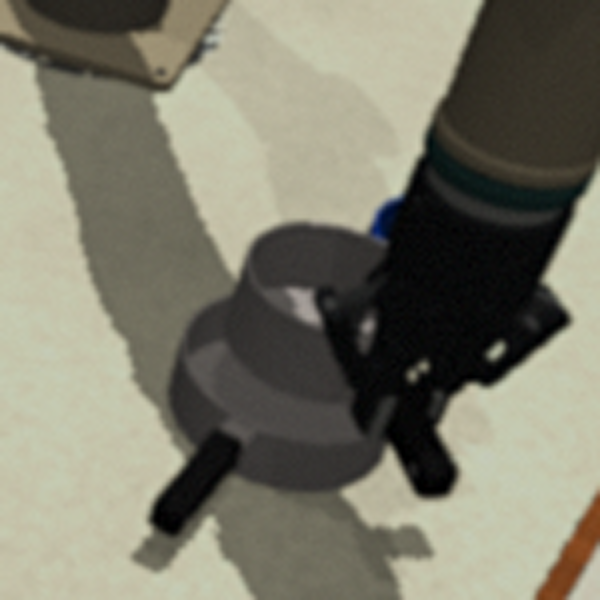

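View pics/j_top.png

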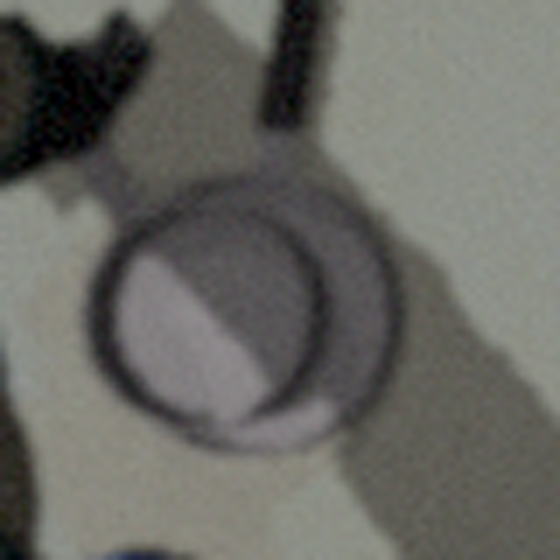

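Run:
```python
from h import *
t=cam("top")
print(ray(t,(170.1,234.3),119),ray(t,(176.1,234.4),45),ray(t,(175.,234.6),45))
plan([514.8,340.3,110],-57.1)
```

```text
[423.76545192 275.85586588 119.        ] [424.17528407 274.18266469  45.        ] [423.60232334 277.90877208  45.        ]
clock 6.95 pos [514.7 341.8 110.4] yaw [-90.  -0. -57.] w 18.9 F [ 0.3 -0.6 -1.8]
-> shift [ 1.3  0.4 -0.7] rot [-0.     0.001  0.   ]
```

From above the two pans are aligned within about 3 mm. I lower it.

```bash
python3 -m jog '[{"x":0,"y":15,"z":0,"ax":0,"ay":0,"az":0,"grip":0},{"x":0,"y":30,"z":0,"ax":0,"ay":0,"az":0,"grip":0},{"x":0,"y":45,"z":0,"ax":0,"ay":0,"az":0,"grip":0},{"x":0,"y":51,"z":0,"ax":0,"ay":0,"az":0,"grip":0},{"x":0,"y":51,"z":0,"ax":0,"ay":0,"az":0,"grip":0}]'; python3 -m jog '[{"x":0,"y":3,"z":0,"ax":0,"ay":0,"az":0,"grip":0},{"x":0,"y":6,"z":0,"ax":0,"ay":0,"az":0,"grip":0},{"x":0,"y":8,"z":0,"ax":0,"ay":0,"az":0,"grip":0},{"x":0,"y":8,"z":0,"ax":0,"ay":0,"az":0,"grip":0}]';python3 - <<'E'
from h import *
for n in("scene","top"):
    d=cam(n);cv2.imwrite(f"pics/k_{n}.png",cv2.resize(d["color"][150:300,350:500,::-1],None,fx=4,fy=4,interpolation=cv2.INTER_CUBIC) if n=="scene" else cv2.resize(d["color"][190:270,140:220,::-1],None,fx=7,fy=7,interpolation=cv2.INTER_CUBIC))
plan([514.8,340.3,48],-57.1)
E
```

```text
clock: 7.45
eef_pos: [513.5, 341.0, 57.6]
tool_rot: [-1.574, -0.0, -0.995]
force: [-0.5, -0.1, -1.1]
width: 18.8
clock: 7.85
eef_pos: [514.4, 341.6, 51.3]
tool_rot: [-1.571, -0.0, -0.995]
force: [-0.4, -0.4, -2.7]
width: 19.1
clock 7.95 pos [514.5 341.7  51.5] yaw [-90.   0. -57.] w 19.4 F [ 0.  -0.  -0.7]
-> shift [ 1.3  3.5 -0.6] rot [-0.     0.002 -0.   ]
```

View pics/k_scene.png

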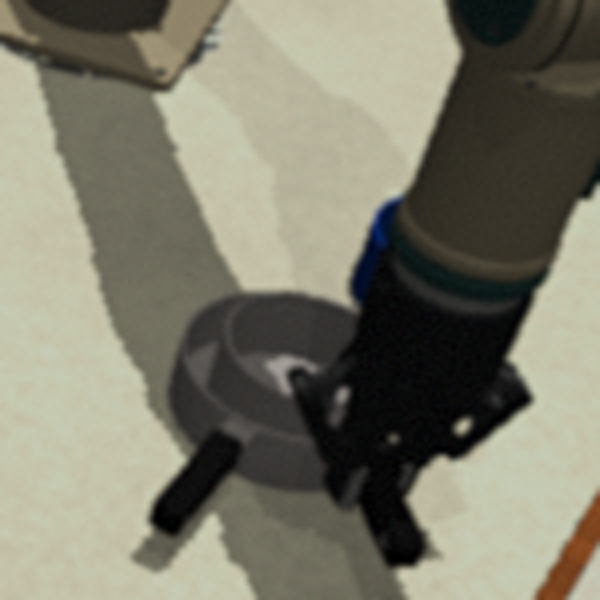

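View pics/k_top.png

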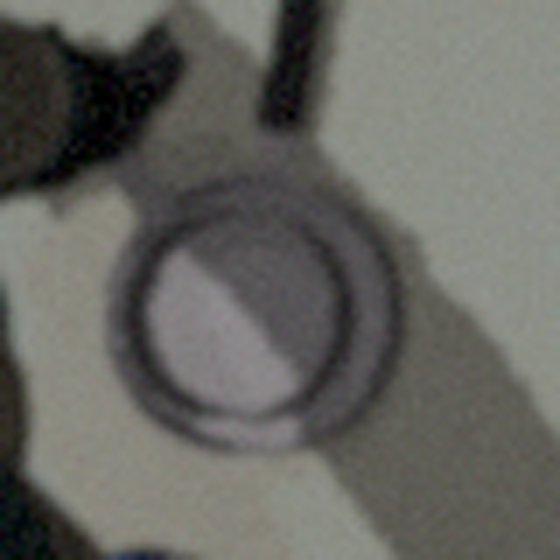

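The medium pan sits inside the large one, 3–4 mm left of centre, with no contact yet. I nudge it 3 mm right, lower it to contact, then release.

```bash
python3 -m jog '[{"x":1.5,"y":0,"z":-1,"ax":0,"ay":0,"az":0,"grip":0},{"x":2.5,"y":1,"z":-1.5,"ax":0,"ay":0,"az":0,"grip":0},{"x":2.5,"y":3,"z":-1.5,"ax":0,"ay":0,"az":0,"grip":0},{"x":2.5,"y":4,"z":-1.5,"ax":0,"ay":0,"az":0,"grip":0},{"x":2.5,"y":4,"z":-1.5,"ax":0,"ay":0,"az":0,"grip":0}]'; python3 -m jog '[{"x":0,"y":0,"z":0,"ax":0,"ay":0,"az":0,"grip":24},{"x":0,"y":0,"z":0,"ax":0,"ay":0,"az":0,"grip":35},{"x":0,"y":0,"z":0,"ax":0,"ay":0,"az":0,"grip":45},{"x":0,"y":0,"z":0,"ax":0,"ay":0,"az":0,"grip":45}]'; python3 -m jog '[{"x":0,"y":-20,"z":0,"ax":0,"ay":0,"az":0,"grip":45},{"x":0,"y":-60,"z":0,"ax":0,"ay":0,"az":0,"grip":45},{"x":0,"y":-100,"z":0,"ax":0,"ay":0,"az":0,"grip":45},{"x":0,"y":-140,"z":0,"ax":0,"ay":0,"az":0,"grip":45},{"x":0,"y":-160,"z":0,"ax":0,"ay":0,"az":0,"grip":45}]'
python3 - <<'E'
from h import *
for n in("wrist","scene","top"):
    d=cam(n);cv2.imwrite(f"pics/l_{n}.png",d["color"][:,:,::-1] if n=="wrist" else cv2.resize(d["color"][150:300,350:500,::-1],None,fx=4,fy=4,interpolation=cv2.INTER_CUBIC) if n=="scene" else cv2.resize(d["color"][180:270,130:220,::-1],None,fx=6,fy=6,interpolation=cv2.INTER_CUBIC))
E
```

```text
clock: 8.45
eef_pos: [514.9, 338.6, 47.8]
tool_rot: [-1.57, -0.0, -0.995]
force: [0.0, -1.4, 2.8]
width: 19.0
clock: 8.85
eef_pos: [514.3, 338.8, 47.2]
tool_rot: [-1.571, 0.0, -0.995]
force: [-0.4, 0.7, 0.4]
width: 45.1
clock: 9.35
eef_pos: [515.9, 339.7, 211.1]
tool_rot: [-1.565, 0.0, -0.995]
force: [0.6, -0.1, 0.1]
width: 45.0
```

View pics/l_scene.png

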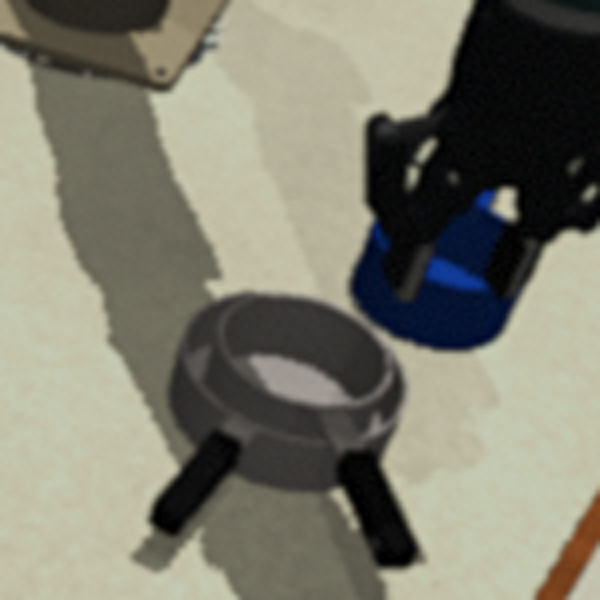

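View pics/l_wrist.png

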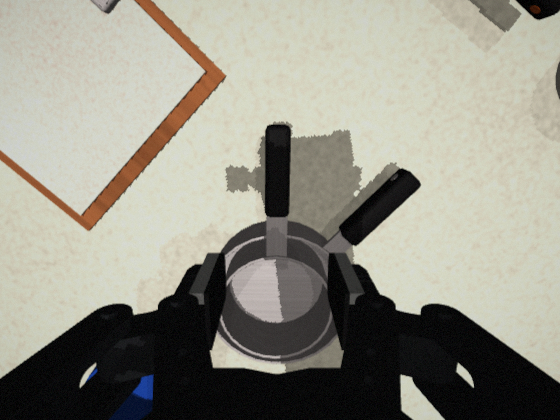

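View pics/l_top.png

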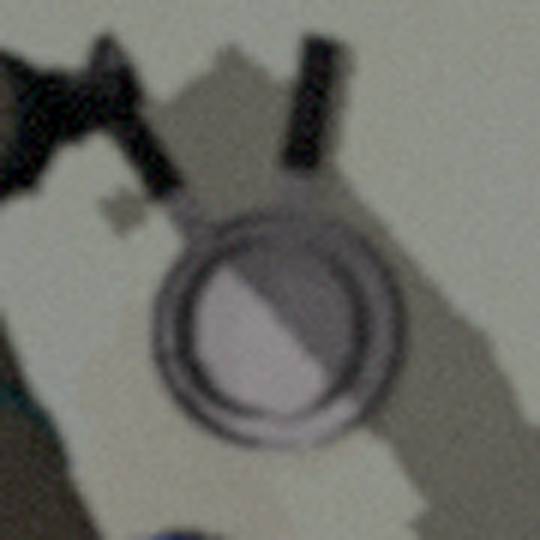

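The medium pan is seated flat and centred, with its handle about 43° left of the large's. Next is the small pan.

Run:
```python
from h import *
plan([582,-257,220],-82.3)
```

```text
clock 9.5 pos [515.2 339.2 208.9] yaw [-89.8   0.  -57. ] w 44.9 F [ 0.2 -0.7 -0.2]
-> shift [ 536.4  -12.1 -268.6] rot [-0.003  0.441 -0.001]
```

```bash
python3 -m jog '[{"x":20,"y":-2,"z":-10,"ax":0,"ay":0.03,"az":0,"grip":60},{"x":60,"y":-4,"z":-30,"ax":0,"ay":0.06,"az":0,"grip":60},{"x":100,"y":-6,"z":-50,"ax":0,"ay":0.09,"az":0,"grip":60},{"x":140,"y":-8,"z":-70,"ax":0,"ay":0.12,"az":0,"grip":60},{"x":180,"y":-10,"z":-90,"ax":0,"ay":0.15,"az":0,"grip":60}]'
python3 - <<'E'
from h import *
plan([582,-257,220],-82.3)
E
```

```text
clock: 10.0
eef_pos: [535.8, 135.1, 215.8]
tool_rot: [-1.574, -0.0, -1.148]
force: [0.4, 0.4, -0.2]
width: 59.9
clock 10.0 pos [535.8 135.1 215.8] yaw [-90.2  -0.  -65.8] w 59.9 F [ 0.4  0.4 -0.2]
-> shift [ 376.6   -3.6 -118.8] rot [0.004 0.288 0.001]
```

```bash
python3 -m jog '[{"x":44,"y":0,"z":-14,"ax":0,"ay":0.04,"az":0,"grip":60},{"x":88,"y":0,"z":-28,"ax":0,"ay":0.08,"az":0,"grip":60},{"x":132,"y":0,"z":-42,"ax":0,"ay":0.12,"az":0,"grip":60},{"x":176,"y":0,"z":-56,"ax":0,"ay":0.16,"az":0,"grip":60},{"x":220,"y":0,"z":-70,"ax":0,"ay":0.2,"az":0,"grip":60}]'
python3 - <<'E'
from h import *
plan([582,-257,220],-82.3)
E
```

```text
clock: 10.5
eef_pos: [562.3, -93.7, 215.8]
tool_rot: [-1.574, 0.001, -1.349]
force: [1.2, 0.5, 0.1]
width: 60.2
clock 10.5 pos [562.3 -93.7 215.8] yaw [-90.2   0.  -77.3] w 60.2 F [1.2 0.5 0.1]
-> shift [163.7  -4.3 -16.8] rot [ 0.003  0.088 -0.   ]
```

```bash
python3 -m jog '[{"x":44,"y":-2,"z":-5,"ax":0,"ay":0.03,"az":0,"grip":60},{"x":88,"y":-4,"z":-10,"ax":0,"ay":0.06,"az":0,"grip":60},{"x":132,"y":-4,"z":-15,"ax":0,"ay":0.088,"az":0,"grip":60},{"x":160,"y":-4,"z":-17,"ax":0,"ay":0.088,"az":0,"grip":60},{"x":162,"y":-4,"z":-17,"ax":0,"ay":0.088,"az":0,"grip":60}]'
python3 -m jog '[{"x":0,"y":0,"z":0,"ax":0,"ay":0,"az":0,"grip":60},{"x":0,"y":0,"z":0,"ax":0,"ay":0,"az":0,"grip":60},{"x":0,"y":0,"z":0,"ax":0,"ay":0,"az":0,"grip":60},{"x":0,"y":0,"z":0,"ax":0,"ay":0,"az":0,"grip":60}]'
python3 - <<'E'
from h import *
plan([582,-257,220],-82.3)
d=cam("wrist");cv2.imwrite("pics/n_wrist.png",d["color"][:,:,::-1])
g=d["color"].max(2)<45
for b in blobs(g,300):
    pts=np.argwhere(b[2])[:,::-1].astype(np.float32);rc=cv2.minAreaRect(pts)
    if not 70<max(rc[1])<200: continue
    W=[ray(d,p,76) for p in cv2.boxPoints(rc)];e=[(W[i]+W[(i+1)%4])/2 for i in range(4)]
    print(np.round(rc[0],1),np.round(rc[1],1))
    for i in range(2):
        v=e[i]-e[i+2];print("  ",np.hypot(*v[:2]).round(1),np.degrees(np.arctan2(v[1],v[0])).round(1),e[i].round(1),e[i+2].round(1))
E
```

```text
clock: 11.0
eef_pos: [580.8, -259.4, 219.4]
tool_rot: [-1.575, -0.003, -1.442]
force: [-0.5, -0.5, 1.1]
width: 60.2
clock: 11.4
eef_pos: [584.0, -250.8, 221.3]
tool_rot: [-1.571, 0.001, -1.431]
force: [-0.4, 0.4, -0.2]
width: 59.8
clock 11.4 pos [ 584.  -250.8  221.3] yaw [-90.   0. -82.] w 59.8 F [-0.4  0.4 -0.2]
-> shift [ 5.8  1.3 -2.8] rot [ 0.     0.005 -0.001]
[412.5  72.5] [145.   5.]
   101.6 14.2 [ 737.6 -324.4   76. ] [ 639.  -349.2   76. ]
   3.7 -82.0 [ 688.6 -338.6   76. ] [ 688. -335.   76.]
[420.5  72.5] [145.1   9.9]
   102.0 15.8 [ 738.2 -328.9   76. ] [ 640.  -356.6   76. ]
   7.3 -80.8 [ 689.7 -346.4   76. ] [ 688.5 -339.1   76. ]
[285.  178.5] [87. 24.]
   71.3 8.4 [ 632.7 -249.2   76. ] [ 562.2 -259.6   76. ]
   19.3 -82.0 [ 598.8 -264.    76. ] [ 596.1 -244.8   76. ]
```

View pics/n_wrist.png

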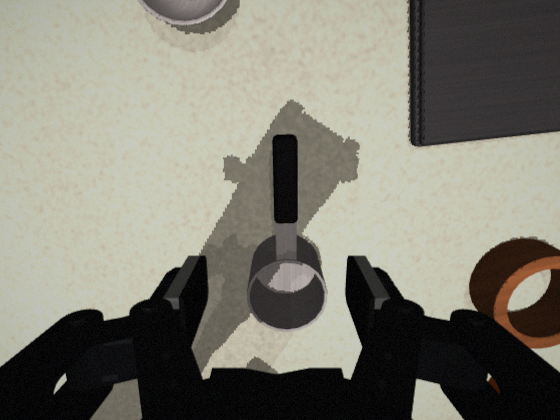

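The wrist view shows the small grip from (285,135) to (286,222) at +8.4°. The grip point is (584,-256.4) with jaw -81.6°. I descend.

```bash
python3 - <<'E'
from h import *
plan([584,-256.4,57],-81.6)
E
python3 -m jog '[{"x":3,"y":30,"z":0,"ax":0,"ay":0,"az":0,"grip":60},{"x":5,"y":70,"z":-1,"ax":0,"ay":0,"az":0,"grip":60},{"x":5,"y":110,"z":-1,"ax":0,"ay":0,"az":0,"grip":60},{"x":5,"y":125,"z":-1,"ax":0,"ay":0,"az":0,"grip":60},{"x":5,"y":125,"z":-1,"ax":0,"ay":0,"az":0,"grip":60}]'
python3 - <<'E'
from h import *
d=cam("wrist")
plan([584,-256.4,57],-81.6)
E
```

```text
clock 11.45 pos [ 584.  -251.1  221.4] yaw [-90.   0. -82.] w 60.1 F [0.4 0.3 0.3]
-> shift [  5.3 164.4  -0.8] rot [-0.    -0.007 -0.   ]
clock: 11.95
eef_pos: [582.2, -256.2, 94.3]
tool_rot: [-1.575, 0.002, -1.432]
force: [0.3, 0.8, -0.2]
width: 59.7
clock 12.0 pos [ 583.7 -257.    96.3] yaw [-90.    0.  -82.1] w 59.8 F [0.5 0.4 0.8]
-> shift [-0.5 39.3  0.4] rot [ 0.001 -0.008 -0.   ]
```

```bash
python3 -m jog '[{"x":0,"y":20,"z":0,"ax":0,"ay":-0.008,"az":0,"grip":60},{"x":0,"y":39,"z":0,"ax":0,"ay":-0.008,"az":0,"grip":60},{"x":0,"y":39,"z":0,"ax":0,"ay":-0.008,"az":0,"grip":60},{"x":0,"y":39,"z":0,"ax":0,"ay":-0.008,"az":0,"grip":60}]'
python3 - <<'E'
from h import *
d=cam("wrist");cv2.imwrite("pics/o_wrist.png",d["color"][:,:,::-1])
plan([584,-256.4,57],-81.6)
E
```

```text
clock: 12.4
eef_pos: [584.8, -257.8, 59.3]
tool_rot: [-1.568, -0.001, -1.425]
force: [-0.4, 0.2, 0.7]
width: 60.2
clock 12.45 pos [ 585.  -257.9   59.5] yaw [-89.8  -0.1 -81.6] w 60.2 F [ 0.1 -0.2  0.7]
-> shift [-1.7  2.5 -0.8] rot [-0.003 -0.001  0.002]
```

View pics/o_wrist.png

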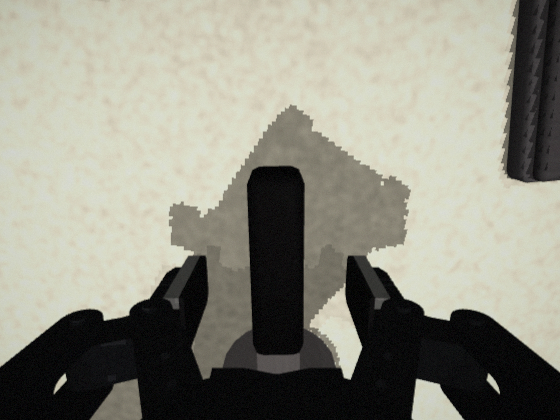

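The grip is centred at column 277. Close and lift.

```bash
python3 -m jog '[{"x":-1,"y":2,"z":0,"ax":0,"ay":0,"az":0,"grip":30},{"x":-1,"y":2,"z":0,"ax":0,"ay":0,"az":0,"grip":0},{"x":-1,"y":2,"z":0,"ax":0,"ay":0,"az":0,"grip":0},{"x":-1,"y":2,"z":0,"ax":0,"ay":0,"az":0,"grip":0},{"x":-1,"y":2,"z":0,"ax":0,"ay":0,"az":0,"grip":0}]';python3 - <<'E'
from h import *
plan([584,-256.4,57],-81.6)
E
python3 -m jog '[{"x":0,"y":-8,"z":0,"ax":0,"ay":0,"az":0,"grip":0},{"x":0,"y":-30,"z":0,"ax":0,"ay":0,"az":0,"grip":0},{"x":0,"y":-60,"z":0,"ax":0,"ay":0,"az":0,"grip":0},{"x":0,"y":-95,"z":0,"ax":0,"ay":0,"az":0,"grip":0},{"x":0,"y":-125,"z":0,"ax":0,"ay":0,"az":0,"grip":0}]'
python3 - <<'E'
from h import *
import numpy as np
a=np.radians(33+43); 
# pan centre measured (490.1,-270.3) 
plan([424.7+94*np.cos(a),280.3+94*np.sin(a),185],33+43-90)
print(424.7+94*np.cos(a),280.3+94*np.sin(a))
E
```

```text
clock: 12.95
eef_pos: [583.9, -256.4, 55.9]
tool_rot: [-1.57, -0.0, -1.425]
force: [0.1, 0.8, 3.7]
width: 19.0
clock 12.95 pos [ 583.9 -256.4   55.9] yaw [-89.9  -0.  -81.6] w 19.0 F [0.1 0.8 3.7]
-> shift [-0.  -1.1  0.1] rot [-0.001 -0.001  0.   ]
clock: 13.45
eef_pos: [583.3, -256.4, 182.0]
tool_rot: [-1.571, -0.0, -1.425]
force: [0.9, 0.4, -0.8]
width: 19.2
clock 13.45 pos [ 583.3 -256.4  182. ] yaw [-90.   -0.  -81.7] w 19.2 F [ 0.9  0.4 -0.8]
-> shift [-641.    -3.2  -43.3] rot [-0.    -1.181  0.   ]
447.44065818636875 371.5077982699437
```

```bash
python3 -m jog '[{"x":-15,"y":-3,"z":-1,"ax":0,"ay":-0.03,"az":0,"grip":0},{"x":-45,"y":-3,"z":-3,"ax":0,"ay":-0.1,"az":0,"grip":0},{"x":-85,"y":-3,"z":-6,"ax":0,"ay":-0.18,"az":0,"grip":0},{"x":-125,"y":-3,"z":-8,"ax":0,"ay":-0.26,"az":0,"grip":0},{"x":-165,"y":-3,"z":-11,"ax":0,"ay":-0.34,"az":0,"grip":0}]'
python3 - <<'E'
from h import *
plan([447.4,371.5,185],-14)
E
```

```text
clock: 13.95
eef_pos: [547.1, -92.5, 182.6]
tool_rot: [-1.572, 0.001, -1.081]
force: [0.4, 1.7, -1.6]
width: 19.0
clock 13.95 pos [547.1 -92.5 182.6] yaw [-90.1   0.1 -61.9] w 19.0 F [ 0.4  1.7 -1.6]
-> shift [-456.3   -1.9  130.3] rot [ 0.    -0.837 -0.002]
```

```bash
python3 -m jog '[{"x":-42,"y":0,"z":12,"ax":0,"ay":-0.08,"az":0,"grip":0},{"x":-84,"y":0,"z":24,"ax":0,"ay":-0.16,"az":0,"grip":0},{"x":-126,"y":0,"z":36,"ax":0,"ay":-0.24,"az":0,"grip":0},{"x":-168,"y":0,"z":48,"ax":0,"ay":-0.32,"az":0,"grip":0},{"x":-210,"y":0,"z":60,"ax":0,"ay":-0.4,"az":0,"grip":0}]'
python3 - <<'E'
from h import *
plan([447.4,371.5,185],-14)
E
```

```text
clock: 14.45
eef_pos: [501.8, 120.9, 182.8]
tool_rot: [-1.572, 0.001, -0.681]
force: [0.9, -0.2, -1.6]
width: 19.3
clock 14.45 pos [501.8 120.9 182.8] yaw [-90.1   0.1 -39. ] w 19.3 F [ 0.9 -0.2 -1.6]
-> shift [-199.9   -2.2  160.5] rot [ 0.001 -0.436 -0.001]
```

```bash
python3 -m jog '[{"x":-34,"y":0,"z":27,"ax":0,"ay":-0.08,"az":0,"grip":0},{"x":-68,"y":-1,"z":55,"ax":0,"ay":-0.16,"az":0,"grip":0},{"x":-102,"y":-1,"z":82,"ax":0,"ay":-0.24,"az":0,"grip":0},{"x":-136,"y":-2,"z":109,"ax":0,"ay":-0.32,"az":0,"grip":0},{"x":-165,"y":-2,"z":132,"ax":0,"ay":-0.4,"az":0,"grip":0}]'
python3 - <<'E'
from h import *
plan([447.4,371.5,185],-14)
E
```

```text
clock: 14.95
eef_pos: [457.1, 328.2, 184.8]
tool_rot: [-1.571, 0.001, -0.279]
force: [-0.3, -0.5, -0.8]
width: 19.3
clock 14.95 pos [457.1 328.2 184.8] yaw [-90.    0.1 -16. ] w 19.3 F [-0.3 -0.5 -0.8]
-> shift [-21.3  -0.2  39. ] rot [ 0.    -0.035 -0.002]
```

```bash
python3 -m jog '[{"x":-11,"y":0,"z":20,"ax":0,"ay":-0.03,"az":0,"grip":0},{"x":-20,"y":0,"z":36,"ax":0,"ay":-0.03,"az":0,"grip":0},{"x":-21,"y":0,"z":39,"ax":0,"ay":-0.03,"az":0,"grip":0},{"x":-21,"y":0,"z":39,"ax":0,"ay":-0.03,"az":0,"grip":0},{"x":-21,"y":0,"z":39,"ax":0,"ay":-0.03,"az":0,"grip":0}]';python3 - <<'E'
from h import *
cam("wrist")
plan([447.4,371.5,185],-14)
for n in("wrist","scene","top"):
    d=cam(n);cv2.imwrite(f"pics/p_{n}.png",d["color"][:,:,::-1] if n=="wrist" else cv2.resize(d["color"][120:300,350:530,::-1],None,fx=3.3,fy=3.3,interpolation=cv2.INTER_CUBIC) if n=="scene" else cv2.resize(d["color"][180:270,130:220,::-1],None,fx=6,fy=6,interpolation=cv2.INTER_CUBIC))
plan([447.4,371.5,185],-14)
E
```

```text
clock: 15.45
eef_pos: [450.3, 367.2, 184.9]
tool_rot: [-1.573, -0.0, -0.256]
force: [-0.1, -0.0, -0.2]
width: 18.9
clock 15.5 pos [450.5 367.1 185.1] yaw [-90.1  -0.  -14.7] w 19.1 F [ 0.3  0.2 -0.5]
-> shift [-4.1  0.   3.4] rot [ 0.002 -0.013  0.   ]
clock 15.65 pos [450.6 367.8 185.3] yaw [-90.   -0.  -14.7] w 19.1 F [ 0.2  0.1 -1.4]
-> shift [-4.1  0.3  2.8] rot [ 0.001 -0.012  0.   ]
```

View pics/p_wrist.png

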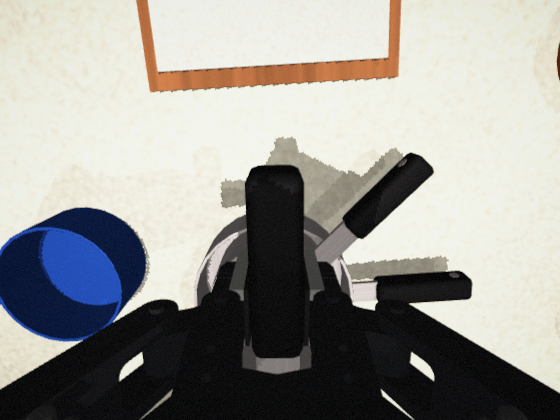

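View pics/p_scene.png

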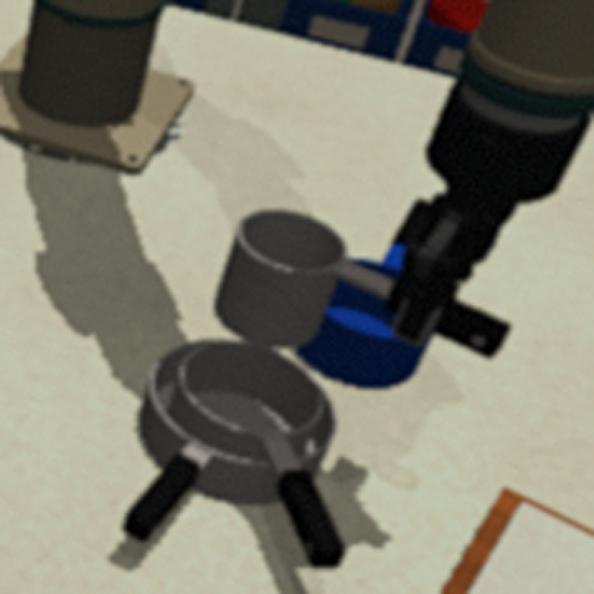

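View pics/p_top.png

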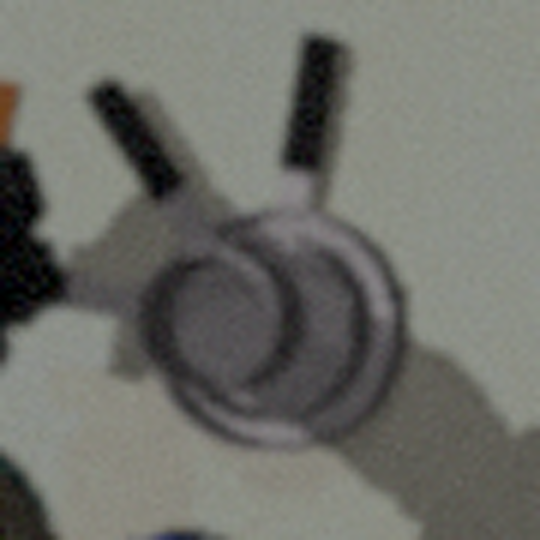

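The small pan hangs slightly left of the nest. I compare centres in the top view: medium rim at (275,325)/6 and small rim at (225,322)/6 in the crop.

Run:
```python
from h import *
t=cam("top")
f=lambda u,v:(130+(u+.5)/6-.5,180+(v+.5)/6-.5)
print(ray(t,f(275,325),60),ray(t,f(225,322),197))
s=read_state();a=np.radians(-14.7+90);print(s["eef_pos"][:2]-94*np.array([np.cos(a),np.sin(a)]))
plan([447.4,371.5,120],-14)
```

```text
[426.16130367 272.88250191  60.        ] [425.82151058 265.35556884 197.        ]
[426.68890678 277.16013536]
clock 15.7 pos [450.5 368.1 185.4] yaw [-90.   -0.  -14.7] w 19.0 F [ 0.6  0.4 -1.6]
-> shift [-3.9 65.4  2.5] rot [ 0.    -0.012  0.   ]
```

```bash
python3 -m jog '[{"x":-2,"y":5,"z":4,"ax":0,"ay":0,"az":0,"grip":0},{"x":-2,"y":25,"z":5,"ax":0,"ay":0,"az":0,"grip":0},{"x":-2,"y":45,"z":5,"ax":0,"ay":0,"az":0,"grip":0},{"x":-2,"y":45,"z":5,"ax":0,"ay":0,"az":0,"grip":0},{"x":-2,"y":45,"z":5,"ax":0,"ay":0,"az":0,"grip":0}]';python3 - <<'E'
from h import *
cam("wrist")
for n in("scene","top"):
    d=cam(n);cv2.imwrite(f"pics/q_{n}.png",cv2.resize(d["color"][150:300,350:500,::-1],None,fx=4,fy=4,interpolation=cv2.INTER_CUBIC) if n=="scene" else cv2.resize(d["color"][190:270,140:220,::-1],None,fx=7,fy=7,interpolation=cv2.INTER_CUBIC))
plan([449.5,373,60],-14)
E
```

```text
clock: 16.2
eef_pos: [449.3, 374.4, 140.2]
tool_rot: [-1.571, 0.0, -0.255]
force: [0.7, -0.0, -0.8]
width: 19.1
clock 16.35 pos [450.  374.9 141.3] yaw [-89.9  -0.1 -14.6] w 19.2 F [ 0.7 -0.1 -0.8]
-> shift [-0.1 81.3 -2.1] rot [-0.002 -0.011  0.001]
```

View pics/q_scene.png

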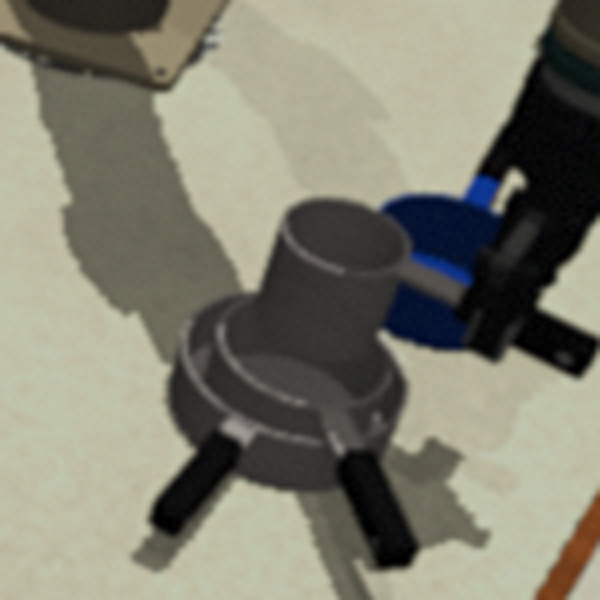

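View pics/q_top.png

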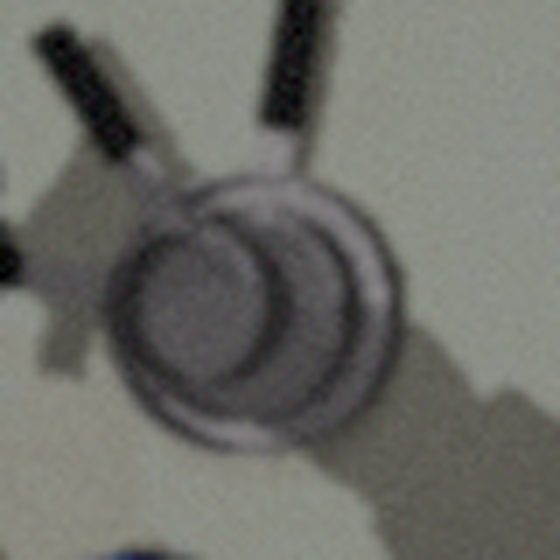

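Run:
```python
from h import *
t=cam("top")
f=lambda u,v:(140+(u+.5)/7-.5,190+(v+.5)/7-.5)
print(ray(t,f(246,314),60),ray(t,f(200,303),153))
s=read_state();a=np.radians(-14.6+90);print(s["eef_pos"][:2]-94*np.array([np.cos(a),np.sin(a)]))
plan([449.5,373,60],-14)
```

```text
[423.951806   275.25627742  60.        ] [427.86095559 273.39440316 153.        ]
[426.31133915 283.87149872]
clock 16.4 pos [450.  374.8 141.3] yaw [-89.9  -0.1 -14.6] w 19.0 F [ 0.4  0.1 -0.3]
-> shift [-0.1 81.3 -2. ] rot [-0.002 -0.011  0.001]
```

Estimated offset is (+3,+1) mm. I correct it and lower into the medium pan.

```bash
python3 -m jog '[{"x":-2,"y":3,"z":-1,"ax":0,"ay":0,"az":0,"grip":0},{"x":-2.5,"y":15,"z":-1.5,"ax":0,"ay":0,"az":0,"grip":0},{"x":-2.5,"y":30,"z":-1.5,"ax":0,"ay":0,"az":0,"grip":0},{"x":-2.5,"y":42,"z":-1.5,"ax":0,"ay":0,"az":0,"grip":0},{"x":-2.5,"y":42,"z":-1.5,"ax":0,"ay":0,"az":0,"grip":0}]';python3 - <<'E'
from h import *
cam("wrist")
for n in("scene","top"):
    d=cam(n);cv2.imwrite(f"pics/r_{n}.png",cv2.resize(d["color"][150:300,350:500,::-1],None,fx=4,fy=4,interpolation=cv2.INTER_CUBIC) if n=="scene" else cv2.resize(d["color"][190:270,140:220,::-1],None,fx=7,fy=7,interpolation=cv2.INTER_CUBIC))
plan([447,372.5,61],-14)
E
```

```text
clock: 16.9
eef_pos: [445.4, 372.4, 96.1]
tool_rot: [-1.574, 0.002, -0.255]
force: [-0.1, -0.3, -0.4]
width: 19.0
clock 17.05 pos [446.8 373.7  98.4] yaw [-90.   -0.  -14.6] w 19.1 F [-0.3  0.2 -0.9]
-> shift [ 0.5 37.4 -1.1] rot [-0.    -0.011  0.   ]
```

View pics/r_scene.png

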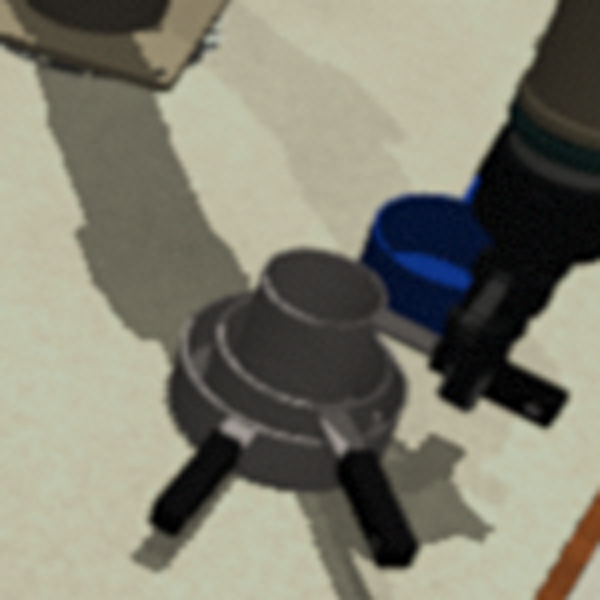

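View pics/r_top.png

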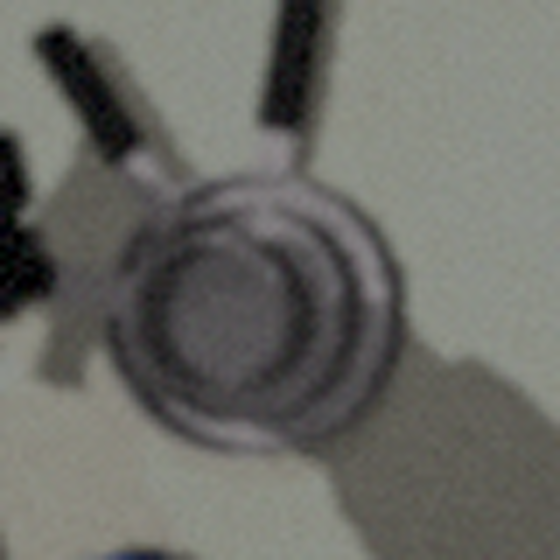

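The small pan is inside the medium's rim with clearance all round, so I lower it to contact.

```bash
python3 -m jog '[{"x":0,"y":10,"z":0,"ax":0,"ay":0,"az":0,"grip":0},{"x":0,"y":20,"z":0,"ax":0,"ay":0,"az":0,"grip":0},{"x":0,"y":27,"z":-1,"ax":0,"ay":0,"az":0,"grip":0},{"x":0,"y":30,"z":-1,"ax":0,"ay":0,"az":0,"grip":0},{"x":0,"y":30,"z":-1,"ax":0,"ay":0,"az":0,"grip":0}]';python3 -m jog '[{"x":0,"y":2,"z":0,"ax":0,"ay":0,"az":0,"grip":0},{"x":0,"y":4,"z":0,"ax":0,"ay":0,"az":0,"grip":0},{"x":0,"y":5,"z":0,"ax":0,"ay":0,"az":0,"grip":0},{"x":0,"y":5,"z":0,"ax":0,"ay":0,"az":0,"grip":0}]';python3 - <<'E'
from h import *
for n in("scene","top"):
    d=cam(n);cv2.imwrite(f"pics/s_{n}.png",cv2.resize(d["color"][150:300,350:500,::-1],None,fx=4,fy=4,interpolation=cv2.INTER_CUBIC) if n=="scene" else cv2.resize(d["color"][190:270,140:220,::-1],None,fx=7,fy=7,interpolation=cv2.INTER_CUBIC))
plan([447,372.5,61],-14)
E
```

```text
clock: 17.55
eef_pos: [446.0, 372.2, 67.6]
tool_rot: [-1.572, 0.001, -0.255]
force: [0.2, -0.1, -1.7]
width: 18.9
clock: 17.95
eef_pos: [446.4, 372.5, 63.3]
tool_rot: [-1.571, -0.0, -0.255]
force: [0.2, -0.1, -1.7]
width: 18.6
clock 18.05 pos [446.5 372.6  63.4] yaw [-90.   -0.  -14.6] w 19.2 F [ 0.3  0.2 -1.6]
-> shift [0.5 2.4 0. ] rot [-0.    -0.011  0.   ]
```

View pics/s_scene.png

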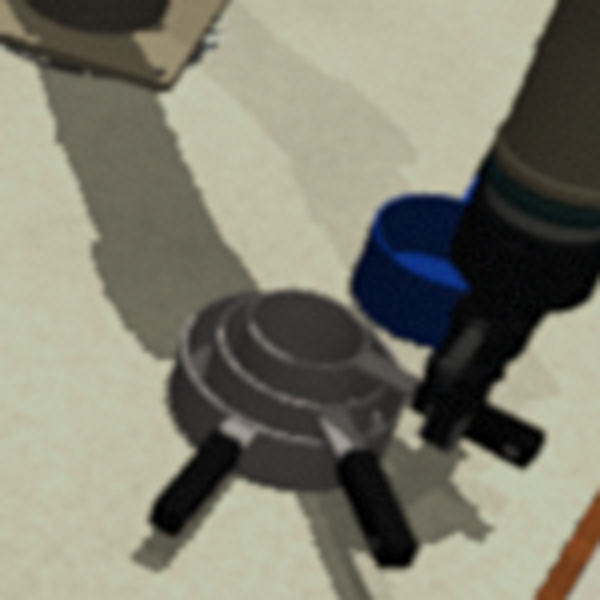

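View pics/s_top.png

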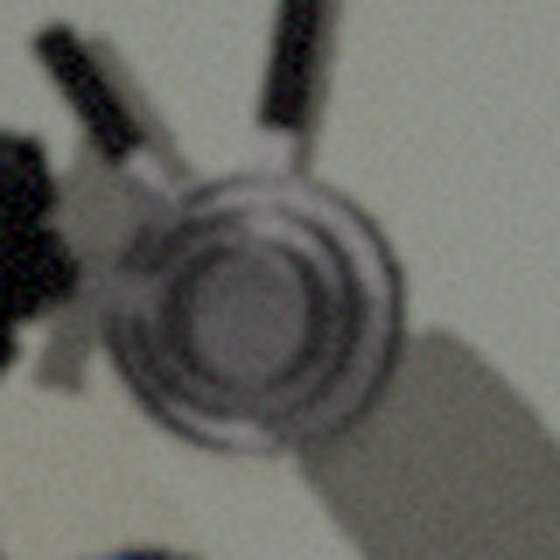

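Centred. I lower 2 mm more, release and retreat.

```bash
python3 -m jog '[{"x":0,"y":1,"z":0,"ax":0,"ay":0,"az":0,"grip":0},{"x":0,"y":2,"z":0,"ax":0,"ay":0,"az":0,"grip":0},{"x":0,"y":2,"z":0,"ax":0,"ay":0,"az":0,"grip":0}]';python3 -m jog '[{"x":0,"y":0,"z":0,"ax":0,"ay":0,"az":0,"grip":24},{"x":0,"y":0,"z":0,"ax":0,"ay":0,"az":0,"grip":34},{"x":0,"y":0,"z":0,"ax":0,"ay":0,"az":0,"grip":42},{"x":0,"y":0,"z":0,"ax":0,"ay":0,"az":0,"grip":42}]'; python3 -m jog '[{"x":0,"y":-15,"z":0,"ax":0,"ay":0,"az":0,"grip":42},{"x":0,"y":-50,"z":0,"ax":0,"ay":0,"az":0,"grip":42},{"x":0,"y":-90,"z":0,"ax":0,"ay":0,"az":0,"grip":42},{"x":0,"y":-130,"z":0,"ax":0,"ay":0,"az":0,"grip":42},{"x":0,"y":-160,"z":0,"ax":0,"ay":0,"az":0,"grip":42}]'; python3 -m jog '[{"x":0,"y":0,"z":20,"ax":0,"ay":0,"az":0,"grip":42},{"x":0,"y":0,"z":40,"ax":0,"ay":0,"az":0,"grip":42},{"x":0,"y":0,"z":60,"ax":0,"ay":0,"az":0,"grip":42},{"x":0,"y":0,"z":60,"ax":0,"ay":0,"az":0,"grip":42},{"x":0,"y":0,"z":60,"ax":0,"ay":0,"az":0,"grip":42}]'
python3 - <<'E'
from h import *
cam("wrist");cam("wrist")
for n in("wrist","scene","top"):
    d=cam(n);cv2.imwrite(f"pics/u_{n}.png",d["color"][:,:,::-1] if n=="wrist" else cv2.resize(d["color"][150:300,350:500,::-1],None,fx=4,fy=4,interpolation=cv2.INTER_CUBIC) if n=="scene" else cv2.resize(d["color"][180:270,130:220,::-1],None,fx=6,fy=6,interpolation=cv2.INTER_CUBIC))
    if n=="top":cv2.imwrite("pics/u_topfull.png",d["color"][:,:,::-1])
plan([447,372.5,61],-14)
E
```

```text
clock: 18.35
eef_pos: [446.7, 373.0, 61.8]
tool_rot: [-1.57, -0.001, -0.255]
force: [0.1, 0.5, 3.8]
width: 19.2
clock: 18.75
eef_pos: [446.3, 372.3, 61.1]
tool_rot: [-1.571, 0.0, -0.255]
force: [-0.7, 0.5, -0.7]
width: 41.4
clock: 19.25
eef_pos: [446.8, 373.0, 225.1]
tool_rot: [-1.568, -0.002, -0.255]
force: [1.2, 0.1, 0.1]
width: 42.2
clock: 19.75
eef_pos: [461.2, 430.2, 221.8]
tool_rot: [-1.571, -0.0, -0.254]
force: [0.1, -0.3, -0.9]
width: 42.2
clock 20.0 pos [461.6 429.6 221.5] yaw [-90.   -0.  -14.7] w 42.3 F [-0.6 -1.1 -0. ]
-> shift [  0.2 160.5 -58.8] rot [ 0.001 -0.012  0.   ]
```

View pics/u_wrist.png

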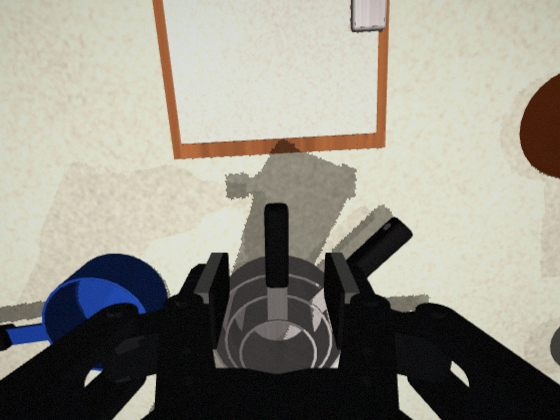

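View pics/u_scene.png

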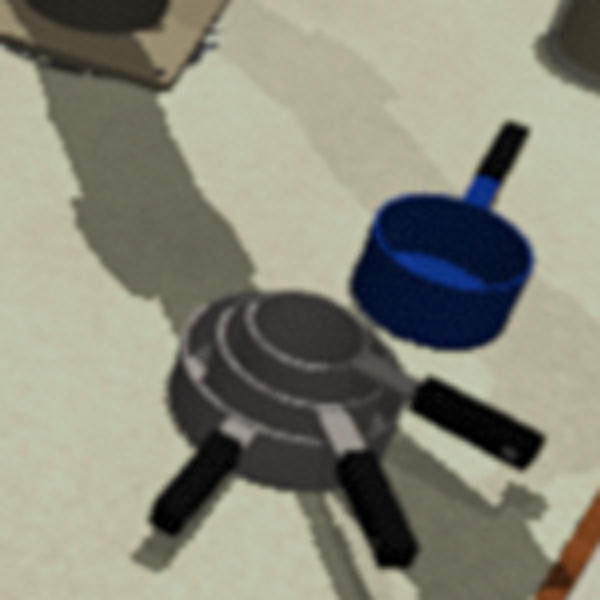

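View pics/u_topfull.png

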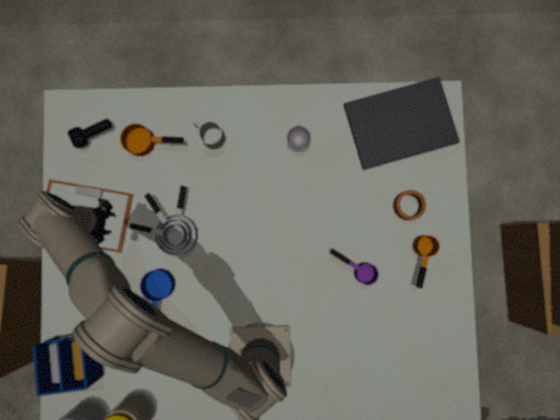

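View pics/u_top.png

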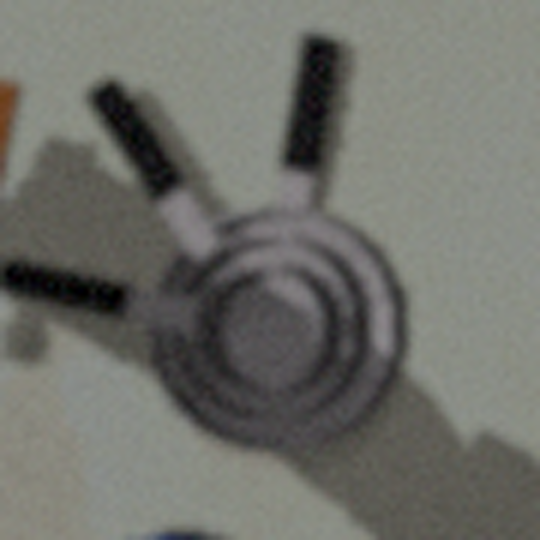

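The nest is concentric and level, with handles at about -9°, 32° and 78° and the bystanders unmoved. I hand it in.

Run:
```python
from cell import *
s=read_state();print(s["clock"],s["force"],abs(s["qd"]).max())
print(finish_job())
```

```text
20.0 [-0.60346499 -1.14414503 -0.03221138] 0.005594059736131002
the job is handed in; nothing more can be done
None
```

I nested the three pans where the largest stands, then handed the job in at about 20 s; no verdict was reported. The middle-sized pan sits in the largest and the smallest sits in the middle-sized one.

**Handles:** in the last top view they point about -9°, 32° and 78°. That is fanned to the left with steps of about 41° and 46°.

**Fit:** the pans look concentric within a few millimetres and level. Each pan touched down at the tool height expected for sitting on the floor of the pan below, with only a few newtons of contact.

**Other objects:** the mug, bowl, tape roll and look-alikes appear unmoved in the picture. The gripper was clear of everything when I handed in.

**Disagreement:** the top and wrist cameras differed by about 7 mm in y near the large pan. The top and scene views were also slightly off from each other. I therefore aligned by comparing the pans with each other, and the final pictures agreed. I did not measure the final heights or tilts directly.

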